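# Pack the lower cast from behind the stock containers

## Robot

A 6-joint arm with a two-finger parallel gripper is mounted at the origin on the work surface. World frame = base frame: x ahead of the robot, y to its left, z up, the work surface at z = 0. Lengths are in m, angles in rad, forces in N, time in s.
With the tool pointing down it reaches from about 0.3 to 0.775 m from the base axis. Payload 14.6 kg.
Tool frame: the origin (TCP) lies on the centre line of the jaws, within the pads' length; the fingertips stand 19 mm ahead of it and the grasp point (between the pads) is the TCP; y points along the fingers, x is the direction in which the jaws open and shut, and the axes are right-handed (so a half turn about y gives the same grasp; the last joint's range is limited). The gripper opens to 94 mm and grips with 3 to 60 N. Pads are 16 mm wide; open, the fingers measure 119 mm over their backs; the gripper's body (75 mm by 177 mm) begins 78 mm behind the grasp point.
Start: joints at [-1.334, 0.3, 1.521, -0, 1.321, -0.067], TCP at [0.165, -0.525, 0.224] pointing down, gripper open.
Joint ranges: [-3.03, 3.03], [-0.79, 2.21], [0.23, 2.52], [-1.04, 4.18], [0, 3.07], [-2.55, 2.55]. Speed limits (rad/s): [2.22, 2.22, 2.57, 3.14, 3.14, 3.14].

## Interface

Orientations are given as [roll, pitch, yaw] about the fixed x, y, z axes, in that order (R = Rz(yaw) Ry(pitch) Rx(roll)).
In Python, from station import get_obs, cams, workorder gives the robot as it stands.
- The arm moves only by the shell command python3 -m handwheel 'ROWS' [FORCE]. ROWS is JSON, a list of rows, each an object of numbers: "fingers": the opening, from -1 (shut) to 1 (fully open); "x", "y", "z": the shift along the tool's x, y, z in m; "spin": the turn about the tool's y in degrees. In form: [{"fingers": .., "x": .., "y": .., "z": .., "spin": ..}, ...]. A call has exactly 10 rows; each row is the pose to reach, as a shift and turn from the pose commanded when the call began, along the tool's axes at that moment; what a row does not reach only later rows make up. A row lasts 1/10 s, in which the tool goes at most 50 mm and 8.59 degrees, less where a joint would pass 70% of its speed; a pose out of reach is approached as far as the arm can. A call with a gripper value outside its range is refused whole. The fingers move at their own pace and stop on an object; FORCE is the grip in N (left out, the last holds). Time passes only in rows, so rows that repeat a pose let the fingers close, or fill a call up. It gives the time, the measured TCP pose, the force and the opening at its end, in the units of the state.
- get_obs(): the state, without advancing time (a new reading comes with each control period).
- cams.camera(name): name is "scene" or "top" or "wrist"; returns (picture, depth): 480x640x3 uint8, red, green, blue; 480x640 float32, m along the optical axis (not along the pixel's ray), 0 where there is no reading.
- cams.get_calibration(name): a dict with "fx", "fy", "cx", "cy" (pixels), "dist" ([k1, k2, p1, p2, k3] as OpenCV has them; the pictures are not rectified), "view" (4x4, takes a point from world to camera coordinates). Camera axes: x right, y down, z forward; pixel columns grow to the right and rows downward; lengths in m; the calibration is good to about 2 mm. A picture is of the moment at which its call begins: read the wrist's pose just before it. get_calibration takes no time and is no camera call; for the wrist camera it gives the pose at the moment of the call.
- workorder.hand_in(): hands the job in, once; it reports no verdict.
The state is a dict: "time_s": time; "qpos": joint angles; "joint_vel": joint speeds; "tau": joint torques, N m; "ee_pos": TCP position; "eef_rot": TCP orientation; "force": force on the tool from outside, world axes, zero at the start; "moment": the same for the moment, N m; "grip_width": finger opening in m.
Only numpy, scipy, OpenCV 4.12 (cv2) and the standard library are available. Lean on these libraries where they do the work, as an engineer would, in place of code of your own. Each camera call takes 0.05 s, during which the arm holds its last target. There are 200 camera calls.

## Task

The lower dental cast belongs in the foam-lined case beside its upper, but it sits at the back of the wooden stock tray, hemmed in by three containers. First stand all three containers (round tin, bottle, rectangular can) together on the steel tray, then fetch the cast and press it, teeth up, fully home into the empty foam cutout, and then put each container back upright in the stock tray on the very spot where it stood at the start. Tip nothing over and leave the measuring cup where it stands.

Things in the scene. Friction and masses are not known exactly. Their poses are not given: they have to be found in the camera images.
- round_tin: Loose cream-coloured round tin with a slip lid, upright, 62 mm diameter, 100 mm tall, about 0.3 kg. Origin at the centre of its underside, z up.
- bottle: Loose amber glass bottle, upright, body 56 mm diameter up to 74 mm, then a shoulder and a neck, black screw cap 32 mm diameter from 100 to 122 mm (its top). About 0.3 kg. Origin at the centre of its underside, z up.
- square_can: Loose grey metal rectangular can, upright: 58 mm along its x, 46 mm along its y, flat top at 98 mm, with a small screw cap (26 mm diameter, 12 mm tall, 12 mm to +x of the middle) on it. About 0.34 kg. Origin at the centre of its underside, z up.
- cast: Loose off-white plaster cast of a lower jaw, 0.13 kg. Base 58 mm along y, 52 along x, 24 thick, sides upright; front (-x) corners cut at 45 degrees by 14 mm; horseshoe of teeth on top, to 39 mm (molars at x 2 to 22, y +-20). Origin: centre of the underside; x to the flat back, incisors at -x, z up. Grip across y, fingertips at least 16 mm above the underside to stay clear of the foam.
- stock_tray: Fixed open wooden tray. Inside: x -87 to 62, y -115 to 115 mm; floor at 8 mm, walls 8 thick, 46 high (front, -x: 34). Origin on the bench. The cast stands at about x 24, y 0, one container in front (x -45, y 0), one each side (x 20, y +72 and -72); which is where varies. A loose white pot (34 mm wide, 22 high) stands in the front +y corner.
- steel_tray: Fixed stainless instrument tray, the side area: 270 mm along its x, 140 along its y, floor 2 mm above the bench, rim 13 high. Origin at its centre, on the bench. Empty; room for three containers in a row along x. Left or right of the stock tray, across from the case.
- case: Fixed grey case, dark foam, 170 x 112 mm, top at 27 mm. Origin on the bench under the centre of the empty cutout (14 deep, floor at z 12 mm, cast's outline, cut corners at -x); upper cast already packed at x +78. Home: cast axes along the case's, origin at 0, 0, 12 mm. Bevelled mouth; 2 mm play in x; soft sides (y) 1.5 mm too tight, give way at some 4 to 8 N push. Left or right of the stock tray.
- measuring_cup: Loose translucent plastic measuring cup, 54 mm diameter at the rim, 80 mm tall, standing on the bench between the robot and the stock tray; a bystander. Origin at the centre of its underside, z up.
Mind the look-alikes: they are no part of the job. What is shaped like the round_tin but blue or purple is not meant. What is shaped like the bottle but yellow is not meant.

How it is judged:
On the way, in this order (a step that is already met when the one before it is completed fails the run):
1. all three containers stand together on the steel tray (x of round_tin in the frame of steel_tray between -0.125 and 0.125 m and y of round_tin in the frame of steel_tray between -0.065 and 0.065 m and height (world z) of each of round_tin, bottle, square_can below 0.01 m and angle between each of round_tin, bottle, square_can's own z axis and vertical below 0.12 rad and linear speed of each of round_tin, bottle, square_can below 0.03 m/s and x of bottle in the frame of steel_tray between -0.125 and 0.125 m and y of bottle in the frame of steel_tray between -0.065 and 0.065 m and x of square_can in the frame of steel_tray between -0.125 and 0.125 m and y of square_can in the frame of steel_tray between -0.065 and 0.065 m), for 0.2 s.
2. the cast is pressed home in the empty foam cutout, while the containers still stand on the steel tray (horizontal distance between cast and case below 0.005 m and z of cast in the frame of case below 0.0155 m and angle between cast's own z axis and vertical below 0.1 rad and angle between the x axis of cast and the x axis of case, either way round below 0.12 rad and height (world z) of each of round_tin, bottle, square_can below 0.01 m and horizontal distance between each of round_tin, bottle, square_can and steel_tray below 0.15 m), for 0.2 s.
At the end, for the whole second after the job is handed in: The cast is home in the cutout, teeth up (within 5 mm sideways, at most 3.5 mm above its floor, level and in line within 0.1 rad); tin, bottle and can each stand upright, released and at rest within 15 mm of where they stood at the start, at any heading (horizontal distance between cast and case below 0.005 m and z of cast in the frame of case below 0.0155 m and angle between each of cast, round_tin, bottle, square_can's own z axis and vertical below 0.1 rad and angle between the x axis of cast and the x axis of case, either way round below 0.12 rad and distance of each of round_tin, bottle, square_can from where it was at the start of the episode below 0.015 m and linear speed of each of round_tin, bottle, square_can, cast below 0.02 m/s); the robot touches nothing.
It fails at once if a container, the cast or the measuring cup is tipped over (leans more than 30 degrees) (angle between any of round_tin, bottle, square_can, cast, measuring_cup's own z axis and vertical above 0.52 rad).
It fails at once if the measuring cup is pushed away (more than 25 mm) (distance of measuring_cup from where it was at the start of the episode above 0.025 m).
It also fails if it takes over 144 s, if anything falls off the work surface, if the arm or the gripper's body presses on something with over 40 N, if the wrist force passes 120 N, or if a joint passes its speed limit or range.

## Working session

There is one attempt and no reset: what is moved stays moved. The work goes in short steps, Python scripts to look and compute and a shell command to move; the robot and the scene stay as the last step left them, time stands still between calls to the robot, and variables do not carry over. Pictures are saved under pics/ and viewed, about 12 in all and at most 16, crops included, and the job is handed in when it is done.

```bash
ls; mkdir -p pics; cat > h.py <<'E'
import numpy as np, cv2
from station import get_obs, cams, workorder
def snap(n,save=None):
    im,d=cams.camera(n); c=cams.get_calibration(n)
    if save: cv2.imwrite('pics/'+save,im[:,:,::-1])
    return im,d,c
def KD(c): return np.array([[c['fx'],0,c['cx']],[0,c['fy'],c['cy']],[0,0,1.]]),np.array(c['dist'],float)
def ray(c,uv):
    K,D=KD(c); p=cv2.undistortPoints(np.array(uv,float).reshape(-1,1,2),K,D).reshape(-1,2)
    V=np.array(c['view']); R=V[:3,:3]; o=-R.T@V[:3,3]
    return o,np.c_[p,np.ones(len(p))]@R
def onplane(c,uv,z):
    o,d=ray(c,uv); return o+d*((z-o[2])/d[:,2])[:,None]
def cloud(c,dep):
    v,u=np.mgrid[0:480,0:640]; uv=np.c_[u.ravel(),v.ravel()]
    o,d=ray(c,uv); P=o+d*dep.ravel()[:,None]; P[dep.ravel()==0]=np.nan
    return P.reshape(480,640,3)
E
python3 - <<'E'
from h import *
o=get_obs(); print(o)
for n in ['scene','top']:
    im,d,c=snap(n,n+'0.png'); V=np.array(c['view']); print(n,-V[:3,:3].T@V[:3,3],V[2,:3],c['fx'],(d>0).mean())
    np.savez('pics/'+n+'0.npz',im=im,d=d)
E
```

```text
pics
{'time_s': 0.0, 'qpos': array([-1.33359359e+00,  3.00473731e-01,  1.52159417e+00, -1.71528217e-05,
        1.32071782e+00, -6.65758233e-02]), 'joint_vel': array([-0.00019587, -0.00181744,  0.00127098, -0.00095691, -0.0010162 ,
        0.00168498]), 'tau': array([-1.64290061e-03, -5.31811845e+01, -3.52738380e+01,  7.07996939e-02,
        2.44465994e-02, -1.35130986e-04]), 'ee_pos': array([ 0.16446707, -0.52457062,  0.22387934]), 'eef_rot': array([-1.57073353e+00,  1.19153193e-03, -1.26701348e+00]), 'force': array([ 1.13628929,  0.46711295, -0.74085912]), 'moment': array([-0.03330285, -0.01741548,  0.06591875]), 'grip_width': 0.09387119462687357}
scene [ 1.36433801 -0.29096942  0.6386212 ] [-0.78004585  0.26267212 -0.56791886] 546.7806012785542 0.9929947916666667
top [0.4476664  0.00135209 1.01903042] [ 0.08201779  0.00715018 -0.99660522] 481.7035313625829 0.9959342447916667
```

View pics/top0.png

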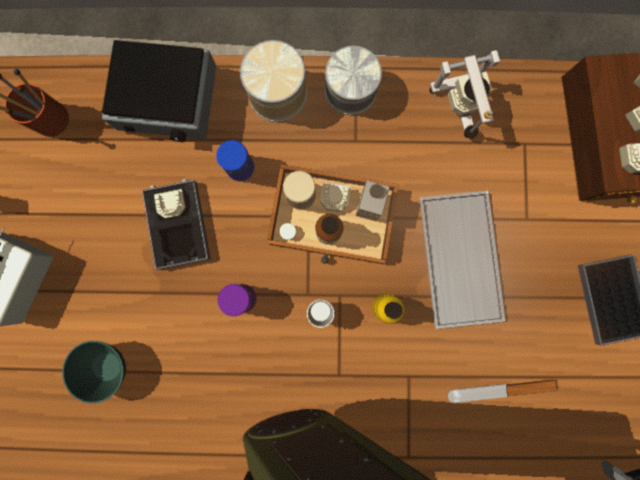

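View pics/scene0.png

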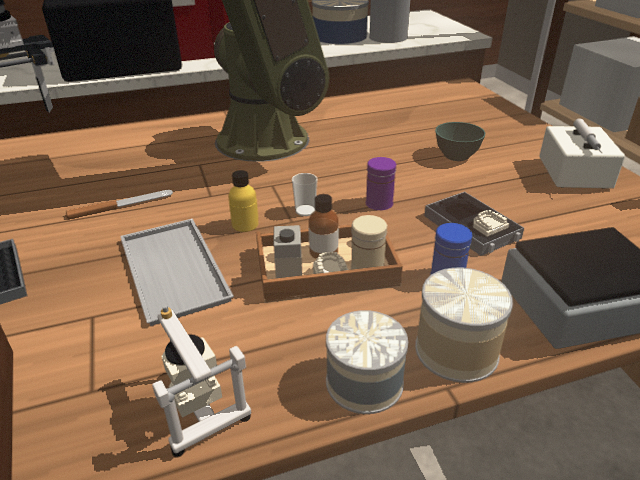

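The top view shows the stock tray at (333,215): tin (299,188), bottle (329,228), can (374,200), cast (336,196). The steel tray is at (463,260) and the case at (177,225), with the empty cutout at its lower end (183,242). Look-alikes: a blue tin (234,158), a purple tin (237,300) and a yellow bottle (389,308). The cup is at (320,313). By the description, I choose the cream tin, the amber bottle and the grey can.

```bash
python3 - <<'E'
from h import *
z=np.load('pics/top0.npz'); im,d=z['im'],z['d']; c=cams.get_calibration('top'); P=cloud(c,d)
def stat(name,box,lo,hi):
    u0,v0,u1,v1=box; m=np.zeros((480,640),bool); m[v0:v1,u0:u1]=1
    m&=(P[...,2]>lo)&(P[...,2]<hi); ys,xs=np.nonzero(m)
    q=P[m][:,:2]; r=cv2.minAreaRect((q*1000).astype(np.float32)); cc=cv2.minEnclosingCircle((q*1000).astype(np.float32))
    print(name,m.sum(),'z',np.median(P[m][:,2]).round(4),'rect',np.round(r[0],1),np.round(r[1],1),round(r[2],1),'circ',np.round(cc[0],1),round(cc[1],1))
stat('tin',(275,160,322,215),.095,.125)
stat('bcap',(310,205,350,250),.115,.145)
stat('can',(350,170,395,225),.098,.112)
stat('cancap',(350,170,395,225),.114,.13)
stat('cast',(315,175,357,215),.025,.055)
stat('pot',(275,220,302,245),.022,.05)
stat('steelrim',(415,185,510,335),.008,.02)
stat('case',(135,170,215,275),.02,.03)
stat('caseall',(135,170,215,275),.014,.06)
stat('traywalls',(260,160,405,270),.03,.045)
stat('cup',(300,290,340,335),.06,.1)
stat('yellow',(370,285,410,330),.1,.14)
stat('purple',(215,280,260,320),.08,.12)
stat('blue',(212,135,256,185),.08,.12)
# profile rows through case
for v in (242,250):print([int(x) for x in np.nan_to_num(P[v,150:210:3,2])*1000])
cr=cv2.resize(im[150:275,135:410],None,fx=2.9,fy=2.9,interpolation=2)
cv2.imwrite('pics/crop0.png',cr[:,:,::-1])
E
```

```text
tin 823 z 0.1076 rect [631.6  45.8] [61.4 59.9] 0.7 circ [631.8  44.9] 31.3
bcap 232 z 0.1296 rect [555.2 -13.3] [29.8 29.8] 0.5 circ [555.6 -14.2] 15.9
can 577 z 0.1053 rect [611.6 -99.7] [46.1 58.3] 74.9 circ [ 611.6 -100. ] 35.9
cancap 145 z 0.1174 rect [ 623.4 -103. ] [24.2 24.6] 46.1 circ [ 623.7 -102.9] 13.0
cast 847 z 0.0354 rect [630.6 -27.6] [88.5 77.9] 87.9 circ [630.4 -27.6] 58.8
pot 257 z 0.03 rect [551.2  76.3] [50.4 42.3] 0.4 circ [551.3  76.8] 32.1
steelrim 1323 z 0.0121 rect [ 501.7 -295.1] [277.3 148.9] 6.7 circ [ 500.6 -294.2] 154.9
case 2851 z 0.0259 rect [568.9 308.7] [177.8 112.7] 12.1 circ [565.8 308.2] 100.8
caseall 3839 z 0.0263 rect [568.8 308.6] [178.  112.7] 12.1 circ [565.6 307.8] 100.8
traywalls 1753 z 0.0354 rect [589.6 -21.8] [246.5 165.7] 80.8 circ [589. -21.] 146.5
cup 157 z 0.0772 rect [388.4   1.6] [52.3 50.5] 0.6 circ [388.1   1.6] 26.7
yellow 241 z 0.1215 rect [ 398.7 -134.7] [30.4 29.2] 69.1 circ [ 398.3 -134.4] 15.7
purple 837 z 0.0996 rect [413.5 167. ] [59.4 61. ] 15.5 circ [413.1 167.3] 31.0
blue 838 z 0.0996 rect [694.  178.4] [62.1 60.8] 78.9 circ [694.1 178.2] 31.4
[0, 25, 27, 25, 21, 19, 8, 12, 12, 14, 12, 10, 13, 12, 19, 23, 24, 23, 26, -1]
[-1, 27, 24, 27, 25, 12, 0, 12, 16, 10, 9, 14, 12, 12, 24, 27, 28, 25, 29, 16]
```

View pics/crop0.png

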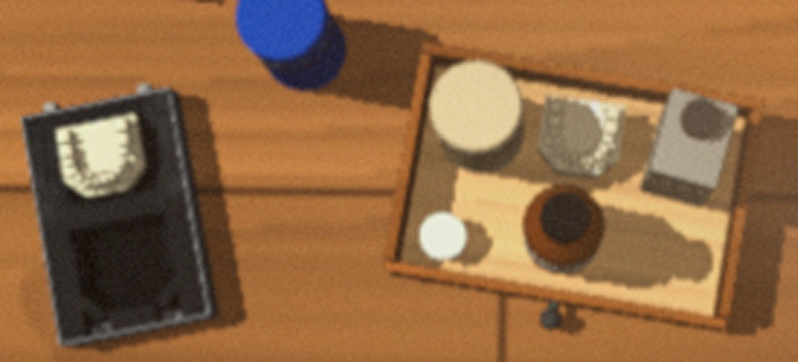

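The crop confirms the cream tin, amber bottle and grey can, with the cast between them, teeth up. The cutout is at the lower end of the case. I'll start with the bottle.

```bash
cat >> h.py <<'E'
def d(seq):
    """seq of (x,y,z,yawdeg) targets; prints the shift for each from the previous, in tool axes"""
    o=get_obs(); p=np.array(o['ee_pos']); a=o['eef_rot'][2]
    print('t %.1f'%o['time_s'],p.round(4),'yaw %.1f'%np.degrees(a),'rp',np.round(o['eef_rot'][:2],3),'F',np.round(o['force'],1),'w %.4f'%o['grip_width'])
    for x,y,z,w in seq:
        D=np.array([x,y,z])-p; c,s=np.cos(a),np.sin(a)
        sp=(np.degrees(a)-w+180)%360-180
        print('x %.4f y %.4f z %.4f spin %.1f'%(c*D[0]+s*D[1],-D[2],-s*D[0]+c*D[1],sp)); p=np.array([x,y,z]); a=np.radians(w)
E
python3 - <<'E'
from h import *
# steel tray slots
C=np.array([.5017,-.2951]);e=np.array([np.cos(np.radians(6.7)),np.sin(np.radians(6.7))])
for k in(-.085,0,.085):print(C+k*e)
S=C-.085*e
d([(.5555,-.014,.2,-98.6),(.5555,-.014,.068,-98.6),(.5555,-.014,.2,-98.6),(S[0],S[1],.2,-83.3),(S[0],S[1],.063,-83.3)])
E
```

```text
[ 0.41728049 -0.30501701]
[ 0.5017 -0.2951]
[ 0.58611951 -0.28518299]
t 0.1 [ 0.1645 -0.5246  0.2239] yaw -72.6 rp [-1.571e+00  1.000e-03] F [ 0.1 -0.  -0.4] w 0.0938
x -0.3703 y 0.0239 z 0.5259 spin 26.0
x -0.0000 y 0.1320 z 0.0000 spin 0.0
x -0.0000 y -0.1320 z 0.0000 spin 0.0
x 0.3084 y -0.0000 z -0.0931 spin -15.3
x 0.0000 y 0.1370 z 0.0000 spin 0.0
```

```bash
python3 -m handwheel '[{"fingers":1,"x":-0.37,"y":0.024,"z":0.526,"spin":26},{"fingers":1,"x":-0.37,"y":0.024,"z":0.526,"spin":26},{"fingers":1,"x":-0.37,"y":0.024,"z":0.526,"spin":26},{"fingers":1,"x":-0.37,"y":0.024,"z":0.526,"spin":26},{"fingers":1,"x":-0.37,"y":0.024,"z":0.526,"spin":26},{"fingers":1,"x":-0.37,"y":0.024,"z":0.526,"spin":26},{"fingers":1,"x":-0.37,"y":0.024,"z":0.526,"spin":26},{"fingers":1,"x":-0.37,"y":0.024,"z":0.526,"spin":26},{"fingers":1,"x":-0.37,"y":0.024,"z":0.526,"spin":26},{"fingers":1,"x":-0.37,"y":0.024,"z":0.526,"spin":26}]' 25
python3 -c "
from h import *
d([(.5555,-.014,.2,-98.6),(.5555,-.014,.068,-98.6)])"
```

```text
time_s: 1.1
ee_pos: [0.4645, -0.1327, 0.206]
eef_rot: [-1.571, -0.0, -1.721]
force: [0.1, -0.3, -1.0]
grip_width: 0.094
t 1.1 [ 0.4645 -0.1327  0.206 ] yaw -98.6 rp [-1.571 -0.   ] F [ 0.1 -0.3 -1. ] w 0.0940
x -0.1309 y 0.0060 z 0.0722 spin 0.0
x -0.0000 y 0.1320 z 0.0000 spin 0.0
```

```bash
python3 -m handwheel '[{"x":-0.06,"y":0.003,"z":0.033,"fingers":1,"spin":0},{"x":-0.1,"y":0.006,"z":0.055,"fingers":1,"spin":0},{"x":-0.131,"y":0.006,"z":0.072,"fingers":1,"spin":0},{"x":-0.131,"y":0.006,"z":0.072,"fingers":1,"spin":0},{"x":-0.131,"y":0.006,"z":0.072,"fingers":1,"spin":0},{"x":-0.131,"y":0.006,"z":0.072,"fingers":1,"spin":0},{"x":-0.131,"y":0.006,"z":0.072,"fingers":1,"spin":0},{"x":-0.131,"y":0.006,"z":0.072,"fingers":1,"spin":0},{"x":-0.131,"y":0.006,"z":0.072,"fingers":1,"spin":0},{"x":-0.131,"y":0.006,"z":0.072,"fingers":1,"spin":0}]'
python3 -c "
from h import *
d([(.5555,-.014,.2,-98.6),(.5555,-.014,.068,-98.6)])
snap('wrist','w1.png')"
```

```text
time_s: 2.1
ee_pos: [0.5544, -0.0162, 0.2003]
eef_rot: [-1.571, 0.0, -1.721]
force: [0.4, -0.5, 0.1]
grip_width: 0.0938
t 2.1 [ 0.5544 -0.0162  0.2003] yaw -98.6 rp [-1.571  0.   ] F [ 0.4 -0.5  0.1] w 0.0938
x -0.0023 y 0.0003 z 0.0007 spin -0.0
x -0.0000 y 0.1320 z 0.0000 spin 0.0
```

View pics/w1.png

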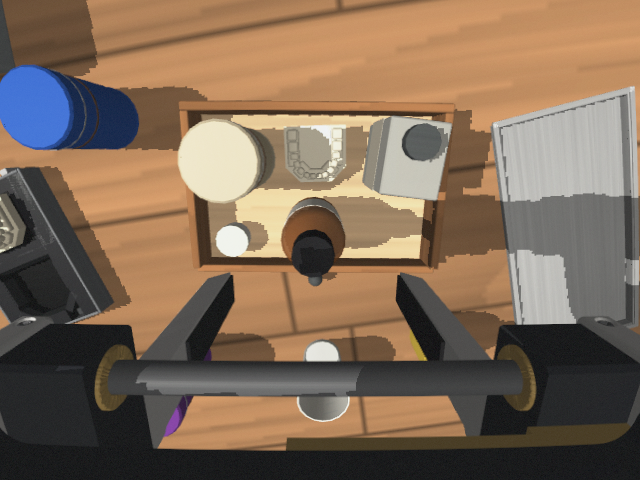

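The wrist view shows the amber bottle (315,240) centred between the jaws, with the tin (222,160), cast (315,150) and can (408,155) behind it. I'll go down and grip it.

```bash
python3 -m handwheel '[{"x":-0.001,"y":0.03,"z":0.0005,"fingers":1,"spin":0},{"x":-0.002,"y":0.065,"z":0.0007,"fingers":1,"spin":0},{"x":-0.002,"y":0.1,"z":0.0007,"fingers":1,"spin":0},{"x":-0.002,"y":0.122,"z":0.0007,"fingers":1,"spin":0},{"x":-0.002,"y":0.132,"z":0.0007,"fingers":1,"spin":0},{"x":-0.002,"y":0.132,"z":0.0007,"fingers":1,"spin":0},{"x":-0.002,"y":0.132,"z":0.0007,"fingers":-1,"spin":0},{"x":-0.002,"y":0.132,"z":0.0007,"fingers":-1,"spin":0},{"x":-0.002,"y":0.132,"z":0.0007,"fingers":-1,"spin":0},{"x":-0.002,"y":0.132,"z":0.0007,"fingers":-1,"spin":0}]' 25
python3 -m handwheel '[{"x":0,"y":0,"z":0,"fingers":-1,"spin":0},{"x":0,"y":-0.001,"z":0,"fingers":-1,"spin":0},{"x":0,"y":-0.01,"z":0,"fingers":-1,"spin":0},{"x":0,"y":-0.03,"z":0,"fingers":-1,"spin":0},{"x":0,"y":-0.06,"z":0,"fingers":-1,"spin":0},{"x":0,"y":-0.09,"z":0,"fingers":-1,"spin":0},{"x":0,"y":-0.12,"z":0,"fingers":-1,"spin":0},{"x":0,"y":-0.14,"z":0,"fingers":-1,"spin":0},{"x":0,"y":-0.14,"z":0,"fingers":-1,"spin":0},{"x":0,"y":-0.14,"z":0,"fingers":-1,"spin":0}]' 25
python3 -c "
from h import *
d([(.4173,-.305,.208,-83.3),(.4173,-.305,.064,-83.3)])"
```

```text
time_s: 3.15
ee_pos: [0.5558, -0.014, 0.0688]
eef_rot: [-1.57, 0.0, -1.721]
force: [-0.8, 0.3, -0.1]
grip_width: 0.0652
time_s: 4.15
ee_pos: [0.5552, -0.014, 0.2076]
eef_rot: [-1.571, -0.0, -1.721]
force: [1.0, -0.4, -3.1]
grip_width: 0.0557
t 4.2 [ 0.5552 -0.014   0.2076] yaw -98.6 rp [-1.571 -0.   ] F [ 1.  -0.4 -3.1] w 0.0557
x 0.3084 y -0.0004 z -0.0929 spin -15.3
x 0.0000 y 0.1440 z 0.0000 spin 0.0
```

```bash
python3 -m handwheel '[{"x":0.03,"y":0,"z":-0.009,"fingers":-1,"spin":-2},{"x":0.07,"y":0,"z":-0.021,"fingers":-1,"spin":-6},{"x":0.115,"y":0,"z":-0.035,"fingers":-1,"spin":-10},{"x":0.16,"y":0,"z":-0.048,"fingers":-1,"spin":-13},{"x":0.205,"y":0,"z":-0.062,"fingers":-1,"spin":-15.3},{"x":0.245,"y":0,"z":-0.074,"fingers":-1,"spin":-15.3},{"x":0.28,"y":0,"z":-0.084,"fingers":-1,"spin":-15.3},{"x":0.308,"y":0,"z":-0.093,"fingers":-1,"spin":-15.3},{"x":0.308,"y":0,"z":-0.093,"fingers":-1,"spin":-15.3},{"x":0.308,"y":0,"z":-0.093,"fingers":-1,"spin":-15.3}]' 25
python3 -m handwheel '[{"x":0,"y":0.03,"z":0,"fingers":-1,"spin":0},{"x":0,"y":0.065,"z":0,"fingers":-1,"spin":0},{"x":0,"y":0.1,"z":0,"fingers":-1,"spin":0},{"x":0,"y":0.122,"z":0,"fingers":-1,"spin":0},{"x":0,"y":0.134,"z":0,"fingers":-1,"spin":0},{"x":0,"y":0.14,"z":0,"fingers":-1,"spin":0},{"x":0,"y":0.143,"z":0,"fingers":-1,"spin":0},{"x":0,"y":0.144,"z":0,"fingers":-1,"spin":0},{"x":0,"y":0.144,"z":0,"fingers":-1,"spin":0},{"x":0,"y":0.144,"z":0,"fingers":-1,"spin":0}]' 25
python3 -c "
from h import *
d([(.4173,-.305,.063,-83.3)])"
```

```text
time_s: 5.15
ee_pos: [0.417, -0.3045, 0.2067]
eef_rot: [-1.572, 0.002, -1.455]
force: [0.7, 0.8, -3.4]
grip_width: 0.0559
time_s: 6.15
ee_pos: [0.4178, -0.3049, 0.0648]
eef_rot: [-1.57, -0.001, -1.454]
force: [0.2, 0.4, -1.8]
grip_width: 0.0557
t 6.2 [ 0.4178 -0.3049  0.0648] yaw -83.3 rp [-1.57e+00 -1.00e-03] F [ 0.2  0.4 -1.8] w 0.0557
x 0.0001 y 0.0018 z -0.0005 spin 0.0
```

```bash
python3 -m handwheel '[{"x":0,"y":0.001,"z":0,"fingers":-1,"spin":0},{"x":0,"y":0.002,"z":0,"fingers":-1,"spin":0},{"x":0,"y":0.002,"z":0,"fingers":-1,"spin":0},{"x":0,"y":0.002,"z":0,"fingers":0.5,"spin":0},{"x":0,"y":0.002,"z":0,"fingers":1,"spin":0},{"x":0,"y":0.002,"z":0,"fingers":1,"spin":0},{"x":0,"y":0.002,"z":0,"fingers":1,"spin":0},{"x":0,"y":0.002,"z":0,"fingers":1,"spin":0},{"x":0,"y":-0.02,"z":0,"fingers":1,"spin":0},{"x":0,"y":-0.05,"z":0,"fingers":1,"spin":0}]' 25
python3 -m handwheel '[{"x":0,"y":-0.05,"z":0,"fingers":1,"spin":0},{"x":0,"y":-0.09,"z":0,"fingers":1,"spin":0},{"x":0,"y":-0.1,"z":0,"fingers":1,"spin":0},{"x":0,"y":-0.1,"z":0,"fingers":1,"spin":0},{"x":0,"y":-0.1,"z":0,"fingers":1,"spin":0},{"x":0,"y":-0.1,"z":0,"fingers":1,"spin":0},{"x":0,"y":-0.1,"z":0,"fingers":1,"spin":0},{"x":0,"y":-0.1,"z":0,"fingers":1,"spin":0},{"x":0,"y":-0.1,"z":0,"fingers":1,"spin":0},{"x":0,"y":-0.1,"z":0,"fingers":1,"spin":0}]' 25
python3 -c "
from h import *
d([(.6116,-.0998,.2,-105.1),(.6116,-.0998,.08,-105.1)])"
```

```text
time_s: 7.15
ee_pos: [0.4169, -0.3041, 0.1136]
eef_rot: [-1.573, 0.002, -1.454]
force: [0.2, -0.3, 0.7]
grip_width: 0.0939
time_s: 8.15
ee_pos: [0.4175, -0.3046, 0.2139]
eef_rot: [-1.571, 0.0, -1.454]
force: [0.1, 0.1, 1.0]
grip_width: 0.0939
t 8.2 [ 0.4175 -0.3046  0.2139] yaw -83.3 rp [-1.571  0.   ] F [0.1 0.1 1. ] w 0.0939
x -0.1808 y 0.0139 z 0.2167 spin 21.8
x -0.0000 y 0.1200 z 0.0000 spin 0.0
```

```bash
python3 -m handwheel '[{"x":-0.03,"y":0.003,"z":0.036,"fingers":1,"spin":7},{"x":-0.06,"y":0.006,"z":0.072,"fingers":1,"spin":15},{"x":-0.09,"y":0.01,"z":0.108,"fingers":1,"spin":21.8},{"x":-0.12,"y":0.014,"z":0.144,"fingers":1,"spin":21.8},{"x":-0.15,"y":0.014,"z":0.18,"fingers":1,"spin":21.8},{"x":-0.181,"y":0.014,"z":0.217,"fingers":1,"spin":21.8},{"x":-0.181,"y":0.014,"z":0.217,"fingers":1,"spin":21.8},{"x":-0.181,"y":0.014,"z":0.217,"fingers":1,"spin":21.8},{"x":-0.181,"y":0.014,"z":0.217,"fingers":1,"spin":21.8},{"x":-0.181,"y":0.014,"z":0.217,"fingers":1,"spin":21.8}]' 25
python3 -m handwheel '[{"x":0,"y":0.03,"z":0,"fingers":1,"spin":0},{"x":0,"y":0.07,"z":0,"fingers":1,"spin":0},{"x":0,"y":0.1,"z":0,"fingers":1,"spin":0},{"x":0,"y":0.12,"z":0,"fingers":1,"spin":0},{"x":0,"y":0.12,"z":0,"fingers":1,"spin":0},{"x":0,"y":0.12,"z":0,"fingers":-1,"spin":0},{"x":0,"y":0.12,"z":0,"fingers":-1,"spin":0},{"x":0,"y":0.12,"z":0,"fingers":-1,"spin":0},{"x":0,"y":0.12,"z":0,"fingers":-1,"spin":0},{"x":0,"y":0.12,"z":0,"fingers":-1,"spin":0}]' 25
python3 -m handwheel '[{"x":0,"y":0,"z":0,"fingers":-1,"spin":0},{"x":0,"y":0,"z":0,"fingers":-1,"spin":0},{"x":0,"y":-0.01,"z":0,"fingers":-1,"spin":0},{"x":0,"y":-0.03,"z":0,"fingers":-1,"spin":0},{"x":0,"y":-0.06,"z":0,"fingers":-1,"spin":0},{"x":0,"y":-0.09,"z":0,"fingers":-1,"spin":0},{"x":0,"y":-0.12,"z":0,"fingers":-1,"spin":0},{"x":0,"y":-0.15,"z":0,"fingers":-1,"spin":0},{"x":0,"y":-0.15,"z":0,"fingers":-1,"spin":0},{"x":0,"y":-0.15,"z":0,"fingers":-1,"spin":0}]' 25
python3 -c "
from h import *
d([(.5017,-.2951,.225,-83.3),(.5017,-.2951,.075,-83.3)])"
```

```text
time_s: 9.15
ee_pos: [0.6113, -0.1007, 0.2004]
eef_rot: [-1.571, -0.0, -1.836]
force: [0.7, -0.1, 0.4]
grip_width: 0.0939
time_s: 10.15
ee_pos: [0.612, -0.0996, 0.0806]
eef_rot: [-1.57, 0.0, -1.834]
force: [-0.1, 1.0, -0.5]
grip_width: 0.0576
time_s: 11.15
ee_pos: [0.6116, -0.0994, 0.2294]
eef_rot: [-1.571, -0.0, -1.834]
force: [0.0, -0.5, -4.9]
grip_width: 0.0458
t 11.2 [ 0.6116 -0.0994  0.2294] yaw -105.1 rp [-1.571 -0.   ] F [ 0.  -0.5 -4.9] w 0.0458
x 0.2175 y 0.0044 z -0.0552 spin -21.8
x 0.0000 y 0.1500 z 0.0000 spin 0.0
```

```bash
python3 -m handwheel '[{"x":0.02,"y":0,"z":-0.005,"fingers":-1,"spin":-3},{"x":0.055,"y":0,"z":-0.014,"fingers":-1,"spin":-8},{"x":0.095,"y":0,"z":-0.024,"fingers":-1,"spin":-14},{"x":0.135,"y":0,"z":-0.034,"fingers":-1,"spin":-20},{"x":0.175,"y":0,"z":-0.044,"fingers":-1,"spin":-21.8},{"x":0.205,"y":0,"z":-0.052,"fingers":-1,"spin":-21.8},{"x":0.2175,"y":0,"z":-0.0552,"fingers":-1,"spin":-21.8},{"x":0.2175,"y":0,"z":-0.0552,"fingers":-1,"spin":-21.8},{"x":0.2175,"y":0,"z":-0.0552,"fingers":-1,"spin":-21.8},{"x":0.2175,"y":0,"z":-0.0552,"fingers":-1,"spin":-21.8}]' 25
python3 -m handwheel '[{"x":0,"y":0.03,"z":0,"fingers":-1,"spin":0},{"x":0,"y":0.07,"z":0,"fingers":-1,"spin":0},{"x":0,"y":0.105,"z":0,"fingers":-1,"spin":0},{"x":0,"y":0.13,"z":0,"fingers":-1,"spin":0},{"x":0,"y":0.144,"z":0,"fingers":-1,"spin":0},{"x":0,"y":0.15,"z":0,"fingers":-1,"spin":0},{"x":0,"y":0.154,"z":0,"fingers":-1,"spin":0},{"x":0,"y":0.155,"z":0,"fingers":-1,"spin":0},{"x":0,"y":0.1555,"z":0,"fingers":-1,"spin":0},{"x":0,"y":0.1555,"z":0,"fingers":-1,"spin":0}]' 25
python3 -c "
from h import *
d([(.5017,-.2951,.074,-83.3)])"
```

```text
time_s: 12.15
ee_pos: [0.5025, -0.294, 0.2295]
eef_rot: [-1.571, 0.001, -1.453]
force: [-0.4, 0.2, -3.9]
grip_width: 0.046
time_s: 13.15
ee_pos: [0.5022, -0.2953, 0.0754]
eef_rot: [-1.57, -0.001, -1.454]
force: [0.5, 0.2, -4.6]
grip_width: 0.0458
t 13.2 [ 0.5022 -0.2953  0.0754] yaw -83.3 rp [-1.57e+00 -1.00e-03] F [ 0.5  0.2 -4.6] w 0.0458
x -0.0003 y 0.0014 z -0.0005 spin 0.0
```

```bash
python3 -m handwheel '[{"x":0,"y":0.001,"z":0,"fingers":-1,"spin":0},{"x":0,"y":0.002,"z":0,"fingers":-1,"spin":0},{"x":0,"y":0.002,"z":0,"fingers":-1,"spin":0},{"x":0,"y":0.002,"z":0,"fingers":0.3,"spin":0},{"x":0,"y":0.002,"z":0,"fingers":1,"spin":0},{"x":0,"y":0.002,"z":0,"fingers":1,"spin":0},{"x":0,"y":0.002,"z":0,"fingers":1,"spin":0},{"x":0,"y":-0.02,"z":0,"fingers":1,"spin":0},{"x":0,"y":-0.06,"z":0,"fingers":1,"spin":0},{"x":0,"y":-0.11,"z":0,"fingers":1,"spin":0}]' 25
python3 -c "
from h import *
d([(.6317,.0454,.2,-99),(.6317,.0454,.08,-99)])"
```

```text
time_s: 14.15
ee_pos: [0.5012, -0.2947, 0.1845]
eef_rot: [-1.573, 0.002, -1.454]
force: [0.6, -0.2, 0.7]
grip_width: 0.0935
t 14.2 [ 0.5012 -0.2947  0.1845] yaw -83.3 rp [-1.573  0.002] F [ 0.6 -0.2  0.7] w 0.0935
x -0.3225 y -0.0155 z 0.1693 spin 15.7
x -0.0000 y 0.1200 z 0.0000 spin 0.0
```

```bash
python3 -m handwheel '[{"x":-0.02,"y":-0.015,"z":0.0105,"fingers":1,"spin":4},{"x":-0.055,"y":-0.015,"z":0.029,"fingers":1,"spin":10},{"x":-0.095,"y":-0.015,"z":0.05,"fingers":1,"spin":15.7},{"x":-0.135,"y":-0.015,"z":0.071,"fingers":1,"spin":15.7},{"x":-0.18,"y":-0.015,"z":0.0945,"fingers":1,"spin":15.7},{"x":-0.22,"y":-0.015,"z":0.1155,"fingers":1,"spin":15.7},{"x":-0.26,"y":-0.015,"z":0.1365,"fingers":1,"spin":15.7},{"x":-0.3,"y":-0.015,"z":0.1575,"fingers":1,"spin":15.7},{"x":-0.3225,"y":-0.015,"z":0.1693,"fingers":1,"spin":15.7},{"x":-0.3225,"y":-0.015,"z":0.1693,"fingers":1,"spin":15.7}]' 25
python3 -m handwheel '[{"x":0,"y":0.01,"z":0,"fingers":1,"spin":0},{"x":0,"y":0.04,"z":0,"fingers":1,"spin":0},{"x":0,"y":0.08,"z":0,"fingers":1,"spin":0},{"x":0,"y":0.11,"z":0,"fingers":1,"spin":0},{"x":0,"y":0.12,"z":0,"fingers":1,"spin":0},{"x":0,"y":0.12,"z":0,"fingers":1,"spin":0},{"x":0,"y":0.12,"z":0,"fingers":-1,"spin":0},{"x":0,"y":0.12,"z":0,"fingers":-1,"spin":0},{"x":0,"y":0.12,"z":0,"fingers":-1,"spin":0},{"x":0,"y":0.12,"z":0,"fingers":-1,"spin":0}]' 25
python3 -m handwheel '[{"x":0,"y":0,"z":0,"fingers":-1,"spin":0},{"x":0,"y":0,"z":0,"fingers":-1,"spin":0},{"x":0,"y":-0.01,"z":0,"fingers":-1,"spin":0},{"x":0,"y":-0.03,"z":0,"fingers":-1,"spin":0},{"x":0,"y":-0.06,"z":0,"fingers":-1,"spin":0},{"x":0,"y":-0.09,"z":0,"fingers":-1,"spin":0},{"x":0,"y":-0.12,"z":0,"fingers":-1,"spin":0},{"x":0,"y":-0.15,"z":0,"fingers":-1,"spin":0},{"x":0,"y":-0.15,"z":0,"fingers":-1,"spin":0},{"x":0,"y":-0.15,"z":0,"fingers":-1,"spin":0}]' 25
python3 -c "
from h import *
d([(.5861,-.2852,.225,-83.3),(.5861,-.2852,.075,-83.3)])"
```

```text
time_s: 15.15
ee_pos: [0.6329, 0.0479, 0.1991]
eef_rot: [-1.571, 0.0, -1.724]
force: [-0.4, -0.7, -0.4]
grip_width: 0.0941
time_s: 16.15
ee_pos: [0.6327, 0.0449, 0.0804]
eef_rot: [-1.57, 0.0, -1.728]
force: [-0.5, -0.6, 0.2]
grip_width: 0.0654
time_s: 17.15
ee_pos: [0.6322, 0.045, 0.229]
eef_rot: [-1.571, -0.0, -1.728]
force: [-0.1, 0.6, -4.0]
grip_width: 0.0618
t 17.1 [0.6322 0.045  0.229 ] yaw -99.0 rp [-1.571 -0.   ] F [-0.1  0.6 -4. ] w 0.0618
x 0.3333 y 0.0040 z 0.0061 spin -15.7
x 0.0000 y 0.1500 z 0.0000 spin 0.0
```

```bash
python3 -m handwheel '[{"x":0.02,"y":0,"z":0,"fingers":-1,"spin":-2},{"x":0.055,"y":0,"z":0.001,"fingers":-1,"spin":-6},{"x":0.1,"y":0,"z":0.002,"fingers":-1,"spin":-10},{"x":0.145,"y":0,"z":0.003,"fingers":-1,"spin":-14},{"x":0.19,"y":0,"z":0.004,"fingers":-1,"spin":-15.7},{"x":0.235,"y":0,"z":0.005,"fingers":-1,"spin":-15.7},{"x":0.28,"y":0,"z":0.006,"fingers":-1,"spin":-15.7},{"x":0.315,"y":0,"z":0.006,"fingers":-1,"spin":-15.7},{"x":0.333,"y":0,"z":0.006,"fingers":-1,"spin":-15.7},{"x":0.333,"y":0,"z":0.006,"fingers":-1,"spin":-15.7}]' 25
python3 -m handwheel '[{"x":0,"y":0,"z":0,"fingers":-1,"spin":0},{"x":0,"y":0.03,"z":0,"fingers":-1,"spin":0},{"x":0,"y":0.07,"z":0,"fingers":-1,"spin":0},{"x":0,"y":0.105,"z":0,"fingers":-1,"spin":0},{"x":0,"y":0.13,"z":0,"fingers":-1,"spin":0},{"x":0,"y":0.144,"z":0,"fingers":-1,"spin":0},{"x":0,"y":0.15,"z":0,"fingers":-1,"spin":0},{"x":0,"y":0.154,"z":0,"fingers":-1,"spin":0},{"x":0,"y":0.155,"z":0,"fingers":-1,"spin":0},{"x":0,"y":0.155,"z":0,"fingers":-1,"spin":0}]' 25
python3 -m handwheel '[{"x":0,"y":0.001,"z":0,"fingers":-1,"spin":0},{"x":0,"y":0.0015,"z":0,"fingers":-1,"spin":0},{"x":0,"y":0.0015,"z":0,"fingers":-1,"spin":0},{"x":0,"y":0.0015,"z":0,"fingers":0.6,"spin":0},{"x":0,"y":0.0015,"z":0,"fingers":1,"spin":0},{"x":0,"y":0.0015,"z":0,"fingers":1,"spin":0},{"x":0,"y":0.0015,"z":0,"fingers":1,"spin":0},{"x":0,"y":-0.02,"z":0,"fingers":1,"spin":0},{"x":0,"y":-0.06,"z":0,"fingers":1,"spin":0},{"x":0,"y":-0.11,"z":0,"fingers":1,"spin":0}]' 25
python3 -c "
from h import *
d([(.61,-.035,.2,-99)])
snap('scene','s1.png')"
```

```text
time_s: 18.15
ee_pos: [0.5853, -0.2866, 0.2275]
eef_rot: [-1.573, 0.002, -1.456]
force: [0.4, 0.8, -2.5]
grip_width: 0.061
time_s: 19.15
ee_pos: [0.5867, -0.285, 0.0756]
eef_rot: [-1.57, -0.001, -1.454]
force: [-0.5, -0.3, -2.5]
grip_width: 0.0613
time_s: 20.15
ee_pos: [0.5855, -0.2845, 0.1841]
eef_rot: [-1.574, 0.002, -1.454]
force: [0.4, -0.1, 1.1]
grip_width: 0.0939
t 20.1 [ 0.5855 -0.2845  0.1841] yaw -83.3 rp [-1.574  0.002] F [ 0.4 -0.1  1.1] w 0.0939
x -0.2450 y -0.0159 z 0.0534 spin 15.7
```

View pics/s1.png

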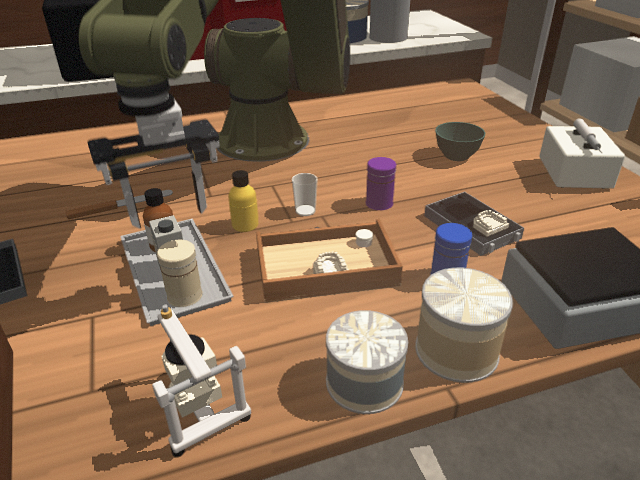

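The scene shows all three containers standing upright in a row on the steel tray: tin (180,272), can (165,240), bottle (155,212). The stock tray holds only the cast (329,264) and the pot. Next I'll measure the cast with the wrist camera.

```bash
python3 -c "
from h import *
d([(.56,-.02,.18,-99)])"
python3 -m handwheel '[{"x":-0.03,"y":0,"z":0.001,"fingers":1,"spin":4},{"x":-0.07,"y":0,"z":0.002,"fingers":1,"spin":10},{"x":-0.11,"y":0,"z":0.003,"fingers":1,"spin":15.7},{"x":-0.15,"y":0,"z":0.004,"fingers":1,"spin":15.7},{"x":-0.19,"y":0,"z":0.005,"fingers":1,"spin":15.7},{"x":-0.23,"y":0,"z":0.006,"fingers":1,"spin":15.7},{"x":-0.26,"y":0,"z":0.006,"fingers":1,"spin":15.7},{"x":-0.26,"y":0,"z":0.006,"fingers":1,"spin":15.7},{"x":-0.26,"y":0,"z":0.006,"fingers":1,"spin":15.7},{"x":-0.26,"y":0,"z":0.006,"fingers":1,"spin":15.7}]' 20
python3 - <<'E'
from h import *
d([])
im,dep,c=snap('wrist','w2.png'); np.savez('pics/w2.npz',im=im,d=dep,view=c['view'])
P=cloud(c,dep)
m=(P[...,2]>.026)&(P[...,2]<.055)&(np.hypot(P[...,0]-.625,P[...,1]+.028)<.046)
print(m.sum(), np.nanmedian(P[m][:,2]))
q=(P[m][:,:2]*1000).astype(np.float32); 
R=cv2.minAreaRect(q); print(R)
hs=np.histogram(P[m][:,2]*1000,bins=range(24,56,2)); print(hs[0])
lo=P[m]; lo=lo[(lo[:,2]<.036)]; print(cv2.minAreaRect((lo[:,:2]*1000).astype(np.float32)))
E
```

```text
t 20.2 [ 0.5881 -0.2859  0.195 ] yaw -83.3 rp [-1.563 -0.006] F [ 1.3 -0.1  8.2] w 0.0938
x -0.2673 y 0.0150 z 0.0032 spin 15.7
time_s: 21.2
ee_pos: [0.562, -0.027, 0.1845]
eef_rot: [-1.571, -0.0, -1.729]
force: [-0.8, -0.1, 0.2]
grip_width: 0.0942
t 21.2 [ 0.562  -0.027   0.1845] yaw -99.0 rp [-1.571 -0.   ] F [-0.8 -0.1  0.2] w 0.0942
3917 0.03526373103924091
((635.5836181640625, -28.274158477783203), (58.053104400634766, 70.12632751464844), 81.94950866699219)
[   0    8    0  163 1604  213   54  386  252   93  562  526   56    0
    0]
((632.556396484375, -27.835033416748047), (58.07827377319336, 64.04585266113281), 81.78716278076172)
```

View pics/w2.png

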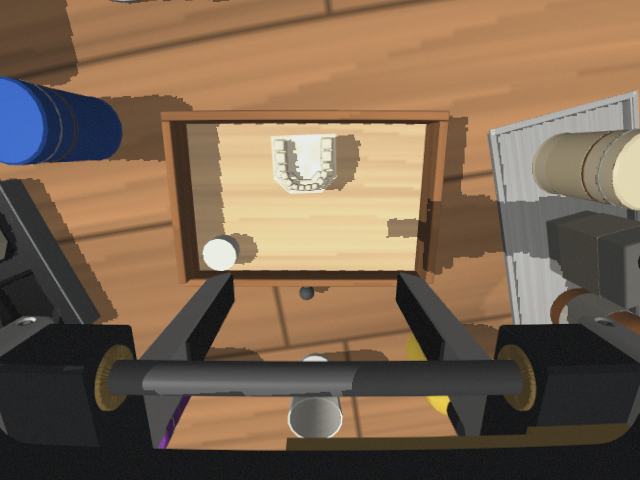

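```bash
python3 - <<'E'
from h import *
z=np.load('pics/w2.npz'); im,dep=z['im'],z['d']; c=cams.get_calibration('wrist'); c['view']=z['view']
P=cloud(c,dep); hsv=cv2.cvtColor(im,cv2.COLOR_RGB2HSV)
m=(P[...,2]>.026)&(P[...,2]<.055)&(np.hypot(P[...,0]-.625,P[...,1]+.028)<.046)&(hsv[...,1]<75)
m=cv2.morphologyEx(m.astype(np.uint8),cv2.MORPH_OPEN,np.ones((3,3)))>0
for lo,hi in((.026,.036),(.026,.055),(.042,.055)):
    q=P[m]; q=q[(q[:,2]>lo)&(q[:,2]<hi)]
    R=cv2.minAreaRect((q[:,:2]*1000).astype(np.float32)); print(len(q),R,q.mean(0))
    for w in (-9,-8):
        a=np.radians(w); e=np.array([[np.cos(a),np.sin(a)],[-np.sin(a),np.cos(a)]]); t=q[:,:2]@e.T*1000
        print(w,np.percentile(t,[.5,99.5],axis=0).round(1).tolist())
E
```

```text
1932 ((626.9279174804688, -27.399879455566406), (58.21164321899414, 52.46931838989258), 83.02620697021484) [ 0.63242471 -0.02831896  0.03301215]
-9 [[597.7, 42.4], [649.9, 100.3]]
-8 [[598.8, 31.5], [650.8, 89.0]]
3486 ((626.9279174804688, -27.399879455566406), (58.21164321899414, 52.46931838989258), 83.02620697021484) [ 0.62913559 -0.02794497  0.03742928]
-9 [[598.0, 42.5], [649.9, 99.9]]
-8 [[599.1, 31.5], [650.7, 88.9]]
873 ((626.9178466796875, -27.481348037719727), (49.988712310791016, 43.95042037963867), 83.22331237792969) [ 0.6278464  -0.02771719  0.04551693]
-9 [[602.3, 46.7], [646.1, 96.3]]
-8 [[603.5, 35.6], [646.9, 85.0]]
```

```bash
python3 -c "
from h import *
d([(.6269,-.0274,.1,-97),(.6269,-.0274,.0438,-97)])"
```

```text
t 21.2 [ 0.562  -0.0271  0.1845] yaw -99.1 rp [-1.571 -0.   ] F [ 0.6 -0.  -0. ] w 0.0939
x -0.0099 y 0.0845 z 0.0641 spin -2.1
x -0.0000 y 0.0562 z 0.0000 spin 0.0
```

```bash
python3 -m handwheel '[{"x":-0.003,"y":0.01,"z":0.02,"fingers":1,"spin":-1},{"x":-0.006,"y":0.03,"z":0.045,"fingers":1,"spin":-2},{"x":-0.0099,"y":0.055,"z":0.0641,"fingers":1,"spin":-2.1},{"x":-0.0099,"y":0.08,"z":0.0641,"fingers":1,"spin":-2.1},{"x":-0.0099,"y":0.0845,"z":0.0641,"fingers":1,"spin":-2.1},{"x":-0.0099,"y":0.0845,"z":0.0641,"fingers":1,"spin":-2.1},{"x":-0.0099,"y":0.0845,"z":0.0641,"fingers":1,"spin":-2.1},{"x":-0.0099,"y":0.0845,"z":0.0641,"fingers":1,"spin":-2.1},{"x":-0.0099,"y":0.0845,"z":0.0641,"fingers":1,"spin":-2.1},{"x":-0.0099,"y":0.0845,"z":0.0641,"fingers":1,"spin":-2.1}]' 20
python3 -c "
from h import *
d([(.6269,-.0274,.0438,-97)])"
```

```text
time_s: 22.25
ee_pos: [0.6269, -0.0263, 0.1008]
eef_rot: [-1.57, 0.0, -1.691]
force: [-0.4, 0.0, -0.6]
grip_width: 0.0939
t 22.2 [ 0.6269 -0.0263  0.1008] yaw -96.9 rp [-1.57  0.  ] F [-0.4  0.  -0.6] w 0.0939
x 0.0011 y 0.0570 z 0.0001 spin 0.1
```

```bash
python3 -m handwheel '[{"x":0.001,"y":0.02,"z":0,"fingers":1,"spin":0},{"x":0.001,"y":0.04,"z":0,"fingers":1,"spin":0},{"x":0.001,"y":0.052,"z":0,"fingers":1,"spin":0},{"x":0.001,"y":0.057,"z":0,"fingers":1,"spin":0},{"x":0.001,"y":0.057,"z":0,"fingers":1,"spin":0},{"x":0.001,"y":0.057,"z":0,"fingers":-1,"spin":0},{"x":0.001,"y":0.057,"z":0,"fingers":-1,"spin":0},{"x":0.001,"y":0.057,"z":0,"fingers":-1,"spin":0},{"x":0.001,"y":0.057,"z":0,"fingers":-1,"spin":0},{"x":0.001,"y":0.057,"z":0,"fingers":-1,"spin":0}]' 35
python3 -m handwheel '[{"x":0,"y":0,"z":0,"fingers":-1,"spin":0},{"x":0,"y":0,"z":0,"fingers":-1,"spin":0},{"x":0,"y":0,"z":0,"fingers":-1,"spin":0},{"x":0,"y":-0.005,"z":0,"fingers":-1,"spin":0},{"x":0,"y":-0.02,"z":0,"fingers":-1,"spin":0},{"x":0,"y":-0.05,"z":0,"fingers":-1,"spin":0},{"x":0,"y":-0.08,"z":0,"fingers":-1,"spin":0},{"x":0,"y":-0.11,"z":0,"fingers":-1,"spin":0},{"x":0,"y":-0.11,"z":0,"fingers":-1,"spin":0},{"x":0,"y":-0.11,"z":0,"fingers":-1,"spin":0}]' 35
python3 -c "
from h import *
d([(.45,.28,.16,-79)])"
```

```text
time_s: 23.25
ee_pos: [0.6267, -0.0273, 0.0433]
eef_rot: [-1.571, -0.0, -1.691]
force: [0.5, -2.0, 2.3]
grip_width: 0.0574
time_s: 24.25
ee_pos: [0.6267, -0.0273, 0.1539]
eef_rot: [-1.57, 0.0, -1.691]
force: [0.3, -0.5, -1.6]
grip_width: 0.0578
t 24.2 [ 0.6267 -0.0273  0.1539] yaw -96.9 rp [-1.57  0.  ] F [ 0.3 -0.5 -1.6] w 0.0578
x -0.2838 y -0.0061 z -0.2123 spin -17.9
```

```bash
python3 -m handwheel '[{"x":-0.02,"y":0,"z":-0.015,"fingers":-1,"spin":-2},{"x":-0.05,"y":0,"z":-0.037,"fingers":-1,"spin":-6},{"x":-0.085,"y":0,"z":-0.064,"fingers":-1,"spin":-10},{"x":-0.12,"y":0,"z":-0.09,"fingers":-1,"spin":-14},{"x":-0.155,"y":0,"z":-0.116,"fingers":-1,"spin":-17.9},{"x":-0.19,"y":0,"z":-0.142,"fingers":-1,"spin":-17.9},{"x":-0.225,"y":0,"z":-0.168,"fingers":-1,"spin":-17.9},{"x":-0.255,"y":0,"z":-0.191,"fingers":-1,"spin":-17.9},{"x":-0.275,"y":0,"z":-0.206,"fingers":-1,"spin":-17.9},{"x":-0.284,"y":-0.006,"z":-0.212,"fingers":-1,"spin":-17.9}]' 35
python3 -m handwheel '[{"x":0,"y":0,"z":0,"fingers":-1,"spin":0},{"x":0,"y":0,"z":0,"fingers":-1,"spin":0},{"x":0,"y":0,"z":0,"fingers":-1,"spin":0},{"x":0,"y":0,"z":0,"fingers":-1,"spin":0},{"x":0,"y":0,"z":0,"fingers":-1,"spin":0},{"x":0,"y":0,"z":0,"fingers":-1,"spin":0},{"x":0,"y":0,"z":0,"fingers":-1,"spin":0},{"x":0,"y":0,"z":0,"fingers":-1,"spin":0},{"x":0,"y":0,"z":0,"fingers":-1,"spin":0},{"x":0,"y":0,"z":0,"fingers":-1,"spin":0}]' 35
python3 - <<'E'
from h import *
d([])
im,dep,c=snap('wrist','w3.png'); np.savez('pics/w3.npz',im=im,d=dep,view=c['view'])
E
```

```text
time_s: 25.25
ee_pos: [0.4484, 0.2813, 0.1577]
eef_rot: [-1.574, -0.001, -1.377]
force: [0.4, -0.2, -0.4]
grip_width: 0.0574
time_s: 26.25
ee_pos: [0.4503, 0.2802, 0.1591]
eef_rot: [-1.571, 0.0, -1.379]
force: [0.1, -0.5, -2.0]
grip_width: 0.0575
t 26.2 [0.4503 0.2802 0.1591] yaw -79.0 rp [-1.571  0.   ] F [ 0.1 -0.5 -2. ] w 0.0575
```

View pics/w3.png

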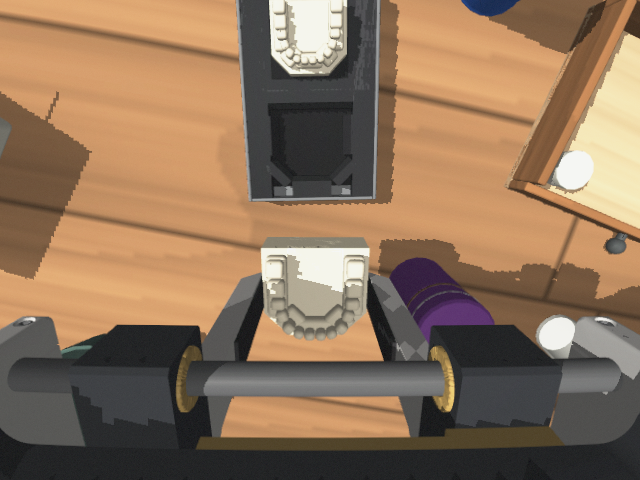

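```bash
python3 - <<'E'
from h import *
z=np.load('pics/w3.npz'); im,dep=z['im'],z['d']; c=cams.get_calibration('wrist'); c['view']=z['view']
V=np.array(c['view']); print('cam',-V[:3,:3].T@V[:3,3])
P=cloud(c,dep)[:215,225:400].reshape(-1,3)
A=P[(P[:,2]>.018)&(P[:,2]<.034)]
R=cv2.minAreaRect((A[:,:2]*1000).astype(np.float32)); print('case',R)
for w in (11,11.5,12):
    a=np.radians(w); E=np.array([[np.cos(a),np.sin(a)],[-np.sin(a),np.cos(a)]]); O=np.array([.535,.300])
    t=(P[:,:2]-O)@E.T*1000; zz=P[:,2]*1000
    s=(zz>20)&(t[:,0]>-60)&(t[:,0]<50)
    out=[]
    for x0 in range(-45,46,15):
        k=(zz>15)&(abs(t[:,0]-x0)<7); out.append((round(np.percentile(t[k,1],.5),1),round(np.percentile(t[k,1],99.5),1)))
    print(w,out)
a=np.radians(11.5);E=np.array([[np.cos(a),np.sin(a)],[-np.sin(a),np.cos(a)]]); t=(P[:,:2]-O)@E.T*1000
def prof(i,j,lo,hi):
    k=(t[:,j]>lo)&(t[:,j]<hi)&(zz<40); b=np.round(t[k,i]/2)*2
    print([(int(v),round(float(np.median(zz[k][b==v])))) for v in np.unique(b)])
prof(0,1,-12,12); prof(1,0,-5,10); prof(1,0,10,20)
E
```

```text
cam [0.52584143 0.29440526 0.32044675]
case ((559.8529052734375, 305.58721923828125), (157.23338317871094, 113.00836944580078), 11.882671356201172)
11 [(np.float64(-55.8), np.float64(54.9)), (np.float64(-55.9), np.float64(54.9)), (np.float64(-55.6), np.float64(54.9)), (np.float64(-55.6), np.float64(55.6)), (np.float64(-54.9), np.float64(55.9)), (np.float64(-55.1), np.float64(55.9)), (np.float64(-54.5), np.float64(56.4))]
11.5 [(np.float64(-55.4), np.float64(55.4)), (np.float64(-55.7), np.float64(55.2)), (np.float64(-55.5), np.float64(55.0)), (np.float64(-55.7), np.float64(55.5)), (np.float64(-55.1), np.float64(55.7)), (np.float64(-55.3), np.float64(55.6)), (np.float64(-54.9), np.float64(56.0))]
12 [(np.float64(-55.1), np.float64(55.8)), (np.float64(-55.5), np.float64(55.5)), (np.float64(-55.3), np.float64(55.1)), (np.float64(-55.7), np.float64(55.5)), (np.float64(-55.2), np.float64(55.6)), (np.float64(-55.6), np.float64(55.3)), (np.float64(-55.2), np.float64(55.6))]
[(-70, 1), (-68, 1), (-66, 1), (-64, 1), (-62, 1), (-60, 1), (-58, 1), (-56, 1), (-54, 26), (-52, 28), (-50, 28), (-48,
[... 1600 characters left out ...]
 (-64, 1), (-62, 1), (-60, 1), (-56, 28), (-54, 28), (-52, 27), (-50, 27), (-48, 27), (-46, 27), (-44, 27), (-42, 27), (-40, 27), (-38, 27), (-36, 27), (-34, 27), (-32, 26), (-30, 22), (-28, 19), (-26, 13), (-24, 13), (-22, 13), (-20, 13), (-18, 13), (-16, 13), (-14, 13), (-12, 13), (-10, 14), (-8, 13), (-6, 13), (-4, 13), (-2, 14), (0, 13), (2, 13), (4, 13), (6, 13), (8, 13), (10, 14), (12, 13), (14, 14), (16, 13), (18, 14), (20, 14), (22, 13), (24, 13), (26, 14), (28, 16), (30, 22), (32, 25), (34, 27), (36, 27), (38, 27), (40, 27), (42, 27), (44, 27), (46, 27), (48, 27), (50, 27), (52, 27), (54, 28), (56, 28), (62, 1), (64, 1), (66, 1), (68, 1), (70, 1), (72, 1), (74, 2), (76, 1), (78, 1)]
```

```bash
python3 - <<'E'
from h import *
z=np.load('pics/w3.npz'); im,dep=z['im'],z['d']; c=cams.get_calibration('wrist'); c['view']=z['view']
hsv=cv2.cvtColor(im,cv2.COLOR_RGB2HSV)
P=cloud(c,dep); m=np.zeros((480,640),bool); m[225:350,250:385]=1
m&=(hsv[...,1]<80)&(hsv[...,2]>70)&(P[...,2]>.1)
m=cv2.erode(m.astype(np.uint8),np.ones((2,2)))>0
q=P[m]; T=np.array([.4503,.2802]); a=np.radians(-79+90); E=np.array([[np.cos(a),np.sin(a)],[-np.sin(a),np.cos(a)]])
t=(q[:,:2]-T)@E.T*1000; zz=q[:,2]*1000
print(np.histogram(zz,bins=range(110,176,4)))
for lo,hi in((118,135),(135,146),(146,152),(158,168)):
    k=(zz>lo)&(zz<hi); print(lo,k.sum(),np.percentile(t[k],[1,50,99],axis=0).round(1).tolist())
# back edge line and top-plane tilt
k=(zz>146)&(zz<151); xs=[(y,round(np.percentile(t[k&(abs(t[:,1]-y)<3),0],98),1)) for y in range(-24,25,8)]; print(xs)
B=np.c_[t[k],np.ones(k.sum())]; print('tilt',np.linalg.lstsq(B,zz[k],rcond=None)[0])
E
python3 -c "
from h import *
import numpy as np
a=np.radians(11.9);e=np.array([np.cos(a),np.sin(a)]);n=np.array([-e[1],e[0]])
H=np.array([.535,.300])-.0039*e+.0002*n; print(H)
d([(H[0],H[1],.085,-78.1),(H[0],H[1],.047,-78.1)])"
```

```text
(array([   0,    0,    0,    0,  119,  168,  190,  184,  229, 4241,  564,
       1467, 1934,  668,   43,   26]), array([110, 114, 118, 122, 126, 130, 134, 138, 142, 146, 150, 154, 158,
       162, 166, 170, 174]))
118 331 [[25.8, -28.3], [26.1, -1.1], [26.5, 27.2]]
135 559 [[8.6, -30.8], [26.2, -1.6], [26.5, 30.2]]
146 4545 [[-14.4, -29.4], [9.7, -0.5], [26.3, 28.1]]
158 2625 [[-19.7, -34.1], [3.7, -2.7], [22.4, 30.5]]
[(-24, np.float64(26.3)), (-16, np.float64(26.3)), (-8, np.float64(26.2)), (0, np.float64(26.0)), (8, np.float64(26.1)), (16, np.float64(26.3)), (24, np.float64(26.4))]
tilt [-7.79908316e-03  1.04759871e-03  1.49014937e+02]
[0.53114257 0.29939151]
t 26.3 [0.4503 0.2802 0.1591] yaw -79.0 rp [-1.571 -0.   ] F [ 0.5 -0.4 -1.3] w 0.0577
x -0.0034 y 0.0741 z 0.0831 spin -0.9
x 0.0000 y 0.0380 z 0.0000 spin 0.0
```

The view shows the cast square in the grip at (315,285), with the cutout at (312,145) straight ahead. The measured offset of the cast from the tool is under 0.5 mm. I'll move over the cutout.

```bash
python3 -m handwheel '[{"x":-0.001,"y":0,"z":0.02,"fingers":-1,"spin":0},{"x":-0.0025,"y":0.01,"z":0.05,"fingers":-1,"spin":-0.5},{"x":-0.0038,"y":0.03,"z":0.075,"fingers":-1,"spin":-0.9},{"x":-0.0038,"y":0.05,"z":0.083,"fingers":-1,"spin":-0.9},{"x":-0.0038,"y":0.067,"z":0.083,"fingers":-1,"spin":-0.9},{"x":-0.0038,"y":0.074,"z":0.083,"fingers":-1,"spin":-0.9},{"x":-0.0038,"y":0.074,"z":0.083,"fingers":-1,"spin":-0.9},{"x":-0.0038,"y":0.074,"z":0.083,"fingers":-1,"spin":-0.9},{"x":-0.0038,"y":0.074,"z":0.083,"fingers":-1,"spin":-0.9},{"x":-0.0038,"y":0.074,"z":0.083,"fingers":-1,"spin":-0.9}]' 40
python3 -c "
from h import *
d([(.53105,.29978,.0655,-78.1),(.53105,.29978,.047,-78.1)])"
```

```text
time_s: 27.3
ee_pos: [0.5313, 0.2999, 0.0861]
eef_rot: [-1.569, 0.0, -1.363]
force: [1.2, -0.3, -0.2]
grip_width: 0.0572
t 27.3 [0.5313 0.2999 0.0861] yaw -78.1 rp [-1.569  0.   ] F [ 1.2 -0.3 -0.2] w 0.0572
x 0.0001 y 0.0206 z -0.0002 spin 0.0
x 0.0000 y 0.0185 z 0.0000 spin 0.0
```

```bash
python3 -m handwheel '[{"x":0,"y":0.01,"z":0,"fingers":-1,"spin":0},{"x":0,"y":0.018,"z":0,"fingers":-1,"spin":0},{"x":0,"y":0.021,"z":0,"fingers":-1,"spin":0},{"x":0,"y":0.024,"z":0,"fingers":-1,"spin":0},{"x":0,"y":0.026,"z":0,"fingers":-1,"spin":0},{"x":0,"y":0.028,"z":0,"fingers":-1,"spin":0},{"x":0,"y":0.03,"z":0,"fingers":-1,"spin":0},{"x":0,"y":0.032,"z":0,"fingers":-1,"spin":0},{"x":0,"y":0.032,"z":0,"fingers":-1,"spin":0},{"x":0,"y":0.032,"z":0,"fingers":-1,"spin":0}]' 40
python3 -c "
from h import *
d([(.53105,.29978,.047,-78.1)])"
python3 -m handwheel '[{"x":0,"y":0.001,"z":0,"fingers":-1,"spin":0},{"x":0,"y":0.002,"z":0,"fingers":-1,"spin":0},{"x":0,"y":0.003,"z":0,"fingers":-1,"spin":0},{"x":0,"y":0.004,"z":0,"fingers":-1,"spin":0},{"x":0,"y":0.005,"z":0,"fingers":-1,"spin":0},{"x":0,"y":0.006,"z":0,"fingers":-1,"spin":0},{"x":0,"y":0.007,"z":0,"fingers":-1,"spin":0},{"x":0,"y":0.007,"z":0,"fingers":-1,"spin":0},{"x":0,"y":0.007,"z":0,"fingers":-1,"spin":0},{"x":0,"y":0.007,"z":0,"fingers":-1,"spin":0}]' 40
python3 -c "
from h import *
d([(.53105,.29978,.047,-78.1)])"
```

```text
time_s: 28.3
ee_pos: [0.5313, 0.2998, 0.0535]
eef_rot: [-1.57, 0.0, -1.363]
force: [0.3, 0.1, 2.6]
grip_width: 0.0571
t 28.3 [0.5313 0.2998 0.0535] yaw -78.1 rp [-1.57  0.  ] F [0.3 0.1 2.6] w 0.0571
x -0.0001 y 0.0065 z -0.0002 spin 0.0
time_s: 29.3
ee_pos: [0.531, 0.2997, 0.0473]
eef_rot: [-1.571, -0.0, -1.363]
force: [-6.7, -4.3, 16.1]
grip_width: 0.0568
t 29.3 [0.531  0.2997 0.0473] yaw -78.1 rp [-1.571 -0.   ] F [-6.7 -4.3 16.1] w 0.0568
x -0.0001 y 0.0003 z 0.0001 spin 0.0
```

```bash
python3 -m handwheel '[{"x":0,"y":0.0007,"z":0,"fingers":-1,"spin":0},{"x":0,"y":0.0007,"z":0,"fingers":-1,"spin":0},{"x":0,"y":0,"z":0,"fingers":-1,"spin":0},{"x":0,"y":0,"z":0,"fingers":0.4,"spin":0},{"x":0,"y":0,"z":0,"fingers":0.6,"spin":0},{"x":0,"y":0,"z":0,"fingers":0.6,"spin":0},{"x":0,"y":0,"z":0,"fingers":0.6,"spin":0},{"x":0,"y":-0.01,"z":0,"fingers":0.6,"spin":0},{"x":0,"y":-0.03,"z":0,"fingers":1,"spin":0},{"x":0,"y":-0.06,"z":0,"fingers":1,"spin":0}]' 40
python3 -m handwheel '[{"x":0,"y":-0.02,"z":-0.015,"fingers":1,"spin":0},{"x":0,"y":-0.04,"z":-0.04,"fingers":1,"spin":0},{"x":0,"y":-0.05,"z":-0.07,"fingers":1,"spin":0},{"x":0,"y":-0.05,"z":-0.085,"fingers":1,"spin":0},{"x":0,"y":-0.05,"z":-0.085,"fingers":1,"spin":0},{"x":0,"y":-0.05,"z":-0.085,"fingers":1,"spin":0},{"x":0,"y":-0.05,"z":-0.085,"fingers":1,"spin":0},{"x":0,"y":-0.05,"z":-0.085,"fingers":1,"spin":0},{"x":0,"y":-0.05,"z":-0.085,"fingers":1,"spin":0},{"x":0,"y":-0.05,"z":-0.085,"fingers":1,"spin":0}]' 25
cat > chk.py <<'E'
from h import *
import sys
d([])
im,dep,c=snap('wrist',sys.argv[1])
P=cloud(c,dep).reshape(-1,3); O=np.array([.535,.300]);a=np.radians(11.9);E=np.array([[np.cos(a),np.sin(a)],[-np.sin(a),np.cos(a)]]); t=(P[:,:2]-O)@E.T*1000; zz=P[:,2]*1000
k=(abs(t[:,1])<34)&(t[:,0]>-37)&(t[:,0]<30)
f=(zz>24)&(zz<31)&(abs(t[:,1])>40)&(abs(t[:,1])<52)&(abs(t[:,0])<30); print('foam z',np.median(zz[f]))
print(np.histogram(zz[k],bins=range(10,60,2)))
b=k&(zz>31.5)&(zz<39); print('base',b.sum(),np.percentile(t[b],[.5,99.5],axis=0).round(1).tolist(),np.median(zz[b]),cv2.minAreaRect(((t[b])).astype(np.float32)))
print('tilt',np.linalg.lstsq(np.c_[t[b],np.ones(b.sum())],zz[b],rcond=None)[0])
E
python3 chk.py w4.png
```

```text
time_s: 30.3
ee_pos: [0.5304, 0.2994, 0.1061]
eef_rot: [-1.573, -0.001, -1.363]
force: [0.5, 0.1, 0.4]
grip_width: 0.0877
time_s: 31.3
ee_pos: [0.448, 0.2822, 0.1559]
eef_rot: [-1.571, -0.0, -1.363]
force: [0.7, -0.2, 0.2]
grip_width: 0.0938
t 31.3 [0.448  0.2822 0.1559] yaw -78.1 rp [-1.571 -0.   ] F [ 0.7 -0.2  0.2] w 0.0938
foam z 27.13577682873028
(array([   2,   60,   38,   30,   24,  238,  493,  496,  692,   81,    0,
          0,  150, 2075,  268,   53,  475,  343,  109,  643,  362,   39,
          0,    0]), array([10, 12, 14, 16, 18, 20, 22, 24, 26, 28, 30, 32, 34, 36, 38, 40, 42,
       44, 46, 48, 50, 52, 54, 56, 58]))
base 2476 [[-29.7, -28.5], [21.5, 29.2]] 37.14295109072188 ((-4.124013900756836, 0.3540363311767578), (51.37790298461914, 58.351078033447266), 0.1585787534713745)
tilt [1.70754956e-03 2.46515721e-03 3.71117991e+01]
```

View pics/w4.png

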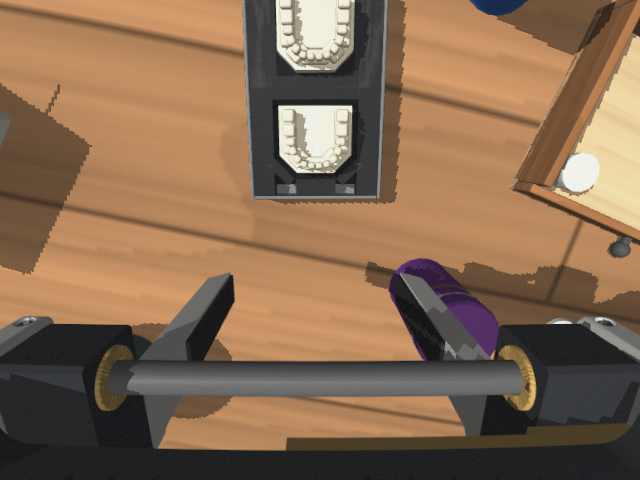

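The wrist view shows the cast in the cutout at (315,138). It sits 0.4 mm from centre, level and in line, with its base top at 37 mm, so it is home. Next I put the containers back, tin first.

```bash
python3 -c "
from h import *
d([(.5867,-.285,.19,-83.3),(.5867,-.285,.074,-83.3)])"
```

```text
t 31.4 [0.448  0.2822 0.1559] yaw -78.1 rp [-1.571 -0.   ] F [-0.5  0.2  0.5] w 0.0941
x 0.5836 y -0.0341 z 0.0188 spin 5.2
x 0.0000 y 0.1160 z 0.0000 spin 0.0
```

```bash
python3 -m handwheel '[{"x":0.03,"y":-0.034,"z":0.001,"fingers":1,"spin":2},{"x":0.075,"y":-0.034,"z":0.0024,"fingers":1,"spin":5.2},{"x":0.12,"y":-0.034,"z":0.0039,"fingers":1,"spin":5.2},{"x":0.165,"y":-0.034,"z":0.0053,"fingers":1,"spin":5.2},{"x":0.21,"y":-0.034,"z":0.0068,"fingers":1,"spin":5.2},{"x":0.255,"y":-0.034,"z":0.0082,"fingers":1,"spin":5.2},{"x":0.3,"y":-0.034,"z":0.0097,"fingers":1,"spin":5.2},{"x":0.345,"y":-0.034,"z":0.0111,"fingers":1,"spin":5.2},{"x":0.38,"y":-0.034,"z":0.0122,"fingers":1,"spin":5.2},{"x":0.4,"y":-0.034,"z":0.0129,"fingers":1,"spin":5.2}]' 25
python3 -c "
from h import *
d([(.5867,-.285,.19,-83.3)])"
```

```text
time_s: 32.35
ee_pos: [0.5432, -0.1092, 0.1899]
eef_rot: [-1.571, -0.0, -1.456]
force: [-0.8, -0.2, 0.3]
grip_width: 0.0941
t 32.4 [ 0.5432 -0.1092  0.1899] yaw -83.4 rp [-1.571 -0.   ] F [-0.8 -0.2  0.3] w 0.0941
x 0.1796 y -0.0001 z 0.0230 spin -0.1
```

```bash
python3 -m handwheel '[{"x":0.04,"y":0,"z":0.005,"fingers":1,"spin":0},{"x":0.085,"y":0,"z":0.011,"fingers":1,"spin":0},{"x":0.125,"y":0,"z":0.016,"fingers":1,"spin":0},{"x":0.16,"y":0,"z":0.021,"fingers":1,"spin":0},{"x":0.1796,"y":0,"z":0.023,"fingers":1,"spin":0},{"x":0.1796,"y":0,"z":0.023,"fingers":1,"spin":0},{"x":0.1796,"y":0,"z":0.023,"fingers":1,"spin":0},{"x":0.1796,"y":0,"z":0.023,"fingers":1,"spin":0},{"x":0.1796,"y":0,"z":0.023,"fingers":1,"spin":0},{"x":0.1796,"y":0,"z":0.023,"fingers":1,"spin":0}]' 25
python3 -m handwheel '[{"x":0,"y":0.02,"z":0,"fingers":1,"spin":0},{"x":0,"y":0.06,"z":0,"fingers":1,"spin":0},{"x":0,"y":0.095,"z":0,"fingers":1,"spin":0},{"x":0,"y":0.115,"z":0,"fingers":1,"spin":0},{"x":0,"y":0.115,"z":0,"fingers":1,"spin":0},{"x":0,"y":0.115,"z":0,"fingers":1,"spin":0},{"x":0,"y":0.115,"z":0,"fingers":-1,"spin":0},{"x":0,"y":0.115,"z":0,"fingers":-1,"spin":0},{"x":0,"y":0.115,"z":0,"fingers":-1,"spin":0},{"x":0,"y":0.115,"z":0,"fingers":-1,"spin":0}]' 25
python3 -m handwheel '[{"x":0,"y":0,"z":0,"fingers":-1,"spin":0},{"x":0,"y":0,"z":0,"fingers":-1,"spin":0},{"x":0,"y":-0.01,"z":0,"fingers":-1,"spin":0},{"x":0,"y":-0.03,"z":0,"fingers":-1,"spin":0},{"x":0,"y":-0.06,"z":0,"fingers":-1,"spin":0},{"x":0,"y":-0.09,"z":0,"fingers":-1,"spin":0},{"x":0,"y":-0.12,"z":0,"fingers":-1,"spin":0},{"x":0,"y":-0.15,"z":0,"fingers":-1,"spin":0},{"x":0,"y":-0.15,"z":0,"fingers":-1,"spin":0},{"x":0,"y":-0.15,"z":0,"fingers":-1,"spin":0}]' 25
python3 -c "
from h import *
d([(.6324,.045,.2245,-99),(.6324,.045,.081,-99)])"
```

```text
time_s: 33.35
ee_pos: [0.5869, -0.2816, 0.1904]
eef_rot: [-1.571, -0.0, -1.453]
force: [-0.5, 0.3, 0.2]
grip_width: 0.0939
time_s: 34.35
ee_pos: [0.587, -0.2824, 0.0757]
eef_rot: [-1.57, -0.001, -1.454]
force: [-0.1, -1.9, 0.6]
grip_width: 0.0656
time_s: 35.35
ee_pos: [0.5866, -0.282, 0.2245]
eef_rot: [-1.571, 0.001, -1.454]
force: [-0.3, -0.1, -4.0]
grip_width: 0.0613
t 35.4 [ 0.5866 -0.282   0.2245] yaw -83.3 rp [-1.571e+00  1.000e-03] F [-0.3 -0.1 -4. ] w 0.0613
x -0.3194 y -0.0000 z 0.0837 spin 15.7
x -0.0000 y 0.1435 z 0.0000 spin 0.0
```

```bash
python3 -m handwheel '[{"x":-0.02,"y":0,"z":0.005,"fingers":-1,"spin":3},{"x":-0.055,"y":0,"z":0.0144,"fingers":-1,"spin":8},{"x":-0.1,"y":0,"z":0.026,"fingers":-1,"spin":13},{"x":-0.145,"y":0,"z":0.038,"fingers":-1,"spin":15.7},{"x":-0.19,"y":0,"z":0.05,"fingers":-1,"spin":15.7},{"x":-0.23,"y":0,"z":0.06,"fingers":-1,"spin":15.7},{"x":-0.27,"y":0,"z":0.071,"fingers":-1,"spin":15.7},{"x":-0.3,"y":0,"z":0.0785,"fingers":-1,"spin":15.7},{"x":-0.3194,"y":0,"z":0.0837,"fingers":-1,"spin":15.7},{"x":-0.3194,"y":0,"z":0.0837,"fingers":-1,"spin":15.7}]' 25
python3 -m handwheel '[{"x":0,"y":0,"z":0,"fingers":-1,"spin":0},{"x":0,"y":0.025,"z":0,"fingers":-1,"spin":0},{"x":0,"y":0.06,"z":0,"fingers":-1,"spin":0},{"x":0,"y":0.095,"z":0,"fingers":-1,"spin":0},{"x":0,"y":0.12,"z":0,"fingers":-1,"spin":0},{"x":0,"y":0.133,"z":0,"fingers":-1,"spin":0},{"x":0,"y":0.139,"z":0,"fingers":-1,"spin":0},{"x":0,"y":0.142,"z":0,"fingers":-1,"spin":0},{"x":0,"y":0.142,"z":0,"fingers":-1,"spin":0},{"x":0,"y":0.142,"z":0,"fingers":-1,"spin":0}]' 25
python3 -c "
from h import *
d([(.6322,.045,.0817,-99)])"
```

```text
time_s: 36.35
ee_pos: [0.632, 0.0473, 0.2226]
eef_rot: [-1.575, -0.0, -1.725]
force: [0.4, -0.1, -3.1]
grip_width: 0.0612
time_s: 37.35
ee_pos: [0.6331, 0.0447, 0.0842]
eef_rot: [-1.569, 0.0, -1.728]
force: [-0.4, -0.3, -3.6]
grip_width: 0.0614
t 37.4 [0.6331 0.0447 0.0842] yaw -99.0 rp [-1.569  0.   ] F [-0.4 -0.3 -3.6] w 0.0614
x -0.0002 y 0.0025 z -0.0009 spin 0.0
```

```bash
python3 -m handwheel '[{"x":0,"y":0.001,"z":0,"fingers":-1,"spin":0},{"x":0,"y":0.002,"z":-0.0005,"fingers":-1,"spin":0},{"x":0,"y":0.0025,"z":-0.0005,"fingers":-1,"spin":0},{"x":0,"y":0.0025,"z":-0.0005,"fingers":0.6,"spin":0},{"x":0,"y":0.0025,"z":-0.0005,"fingers":1,"spin":0},{"x":0,"y":0.0025,"z":-0.0005,"fingers":1,"spin":0},{"x":0,"y":0.0025,"z":-0.0005,"fingers":1,"spin":0},{"x":0,"y":-0.02,"z":0,"fingers":1,"spin":0},{"x":0,"y":-0.06,"z":0,"fingers":1,"spin":0},{"x":0,"y":-0.11,"z":0,"fingers":1,"spin":0}]' 25
python3 -c "
from h import *
d([(.5022,-.2945,.19,-83.3),(.5022,-.2945,.0745,-83.3)])"
```

```text
time_s: 38.35
ee_pos: [0.6318, 0.0447, 0.1928]
eef_rot: [-1.574, -0.001, -1.728]
force: [0.3, -0.4, 0.4]
grip_width: 0.0944
t 38.4 [0.6318 0.0447 0.1928] yaw -99.0 rp [-1.574e+00 -1.000e-03] F [ 0.3 -0.4  0.4] w 0.0944
x 0.3553 y 0.0028 z -0.0750 spin -15.7
x 0.0000 y 0.1155 z 0.0000 spin 0.0
```

```bash
python3 -m handwheel '[{"x":0.03,"y":-0.003,"z":-0.0063,"fingers":1,"spin":-4},{"x":0.07,"y":-0.003,"z":-0.0148,"fingers":1,"spin":-10},{"x":0.115,"y":-0.003,"z":-0.024,"fingers":1,"spin":-15.7},{"x":0.16,"y":-0.003,"z":-0.034,"fingers":1,"spin":-15.7},{"x":0.205,"y":-0.003,"z":-0.043,"fingers":1,"spin":-15.7},{"x":0.25,"y":-0.003,"z":-0.053,"fingers":1,"spin":-15.7},{"x":0.29,"y":-0.003,"z":-0.061,"fingers":1,"spin":-15.7},{"x":0.325,"y":-0.003,"z":-0.069,"fingers":1,"spin":-15.7},{"x":0.3553,"y":-0.003,"z":-0.075,"fingers":1,"spin":-15.7},{"x":0.3553,"y":-0.003,"z":-0.075,"fingers":1,"spin":-15.7}]' 25
python3 -m handwheel '[{"x":0,"y":0,"z":0,"fingers":1,"spin":0},{"x":0,"y":0.02,"z":0,"fingers":1,"spin":0},{"x":0,"y":0.06,"z":0,"fingers":1,"spin":0},{"x":0,"y":0.095,"z":0,"fingers":1,"spin":0},{"x":0,"y":0.119,"z":0,"fingers":1,"spin":0},{"x":0,"y":0.119,"z":0,"fingers":1,"spin":0},{"x":0,"y":0.119,"z":0,"fingers":-1,"spin":0},{"x":0,"y":0.119,"z":0,"fingers":-1,"spin":0},{"x":0,"y":0.119,"z":0,"fingers":-1,"spin":0},{"x":0,"y":0.119,"z":0,"fingers":-1,"spin":0}]' 25
python3 -m handwheel '[{"x":0,"y":0,"z":0,"fingers":-1,"spin":0},{"x":0,"y":0,"z":0,"fingers":-1,"spin":0},{"x":0,"y":0,"z":0,"fingers":-1,"spin":0},{"x":0,"y":0,"z":0,"fingers":-1,"spin":0},{"x":0,"y":-0.01,"z":0,"fingers":-1,"spin":0},{"x":0,"y":-0.04,"z":0,"fingers":-1,"spin":0},{"x":0,"y":-0.08,"z":0,"fingers":-1,"spin":0},{"x":0,"y":-0.12,"z":0,"fingers":-1,"spin":0},{"x":0,"y":-0.15,"z":0,"fingers":-1,"spin":0},{"x":0,"y":-0.15,"z":0,"fingers":-1,"spin":0}]' 25
python3 -c "
from h import *
d([(.6118,-.0996,.2245,-105.1),(.6118,-.0996,.081,-105.1)])"
```

```text
time_s: 39.35
ee_pos: [0.5017, -0.2973, 0.196]
eef_rot: [-1.571, -0.0, -1.457]
force: [-0.1, 0.2, -0.1]
grip_width: 0.094
time_s: 40.35
ee_pos: [0.5034, -0.2946, 0.0781]
eef_rot: [-1.57, -0.001, -1.454]
force: [0.5, 0.0, -0.4]
grip_width: 0.0653
time_s: 41.35
ee_pos: [0.504, -0.295, 0.2316]
eef_rot: [-1.566, -0.004, -1.454]
force: [0.4, -0.2, -4.6]
grip_width: 0.0456
t 41.4 [ 0.504  -0.295   0.2316] yaw -83.3 rp [-1.566 -0.004] F [ 0.4 -0.2 -4.6] w 0.0456
x -0.1815 y 0.0071 z 0.1299 spin 21.8
x -0.0000 y 0.1435 z 0.0000 spin 0.0
```

```bash
python3 -m handwheel '[{"x":-0.02,"y":0,"z":0.014,"fingers":-1,"spin":3},{"x":-0.05,"y":0,"z":0.036,"fingers":-1,"spin":9},{"x":-0.085,"y":0,"z":0.061,"fingers":-1,"spin":15},{"x":-0.12,"y":0,"z":0.086,"fingers":-1,"spin":21.8},{"x":-0.15,"y":0,"z":0.108,"fingers":-1,"spin":21.8},{"x":-0.172,"y":0,"z":0.123,"fingers":-1,"spin":21.8},{"x":-0.1815,"y":0,"z":0.131,"fingers":-1,"spin":21.8},{"x":-0.1815,"y":0,"z":0.131,"fingers":-1,"spin":21.8},{"x":-0.1815,"y":0,"z":0.131,"fingers":-1,"spin":21.8},{"x":-0.1815,"y":0,"z":0.131,"fingers":-1,"spin":21.8}]' 25
python3 -c "
from h import *
d([(.613,-.0999,.0845,-105.1)])"
python3 -m handwheel '[{"x":0,"y":0,"z":0,"fingers":-1,"spin":0},{"x":0,"y":0.025,"z":0,"fingers":-1,"spin":0},{"x":0,"y":0.06,"z":0,"fingers":-1,"spin":0},{"x":0,"y":0.095,"z":0,"fingers":-1,"spin":0},{"x":0,"y":0.12,"z":0,"fingers":-1,"spin":0},{"x":0,"y":0.133,"z":0,"fingers":-1,"spin":0},{"x":0,"y":0.139,"z":0,"fingers":-1,"spin":0},{"x":0,"y":0.141,"z":0,"fingers":-1,"spin":0},{"x":0,"y":0.141,"z":0,"fingers":-1,"spin":0},{"x":0,"y":0.141,"z":0,"fingers":-1,"spin":0}]' 25
python3 -c "
from h import *
d([(.613,-.0999,.0841,-105.1)])"
```

```text
time_s: 42.35
ee_pos: [0.6114, -0.1002, 0.2269]
eef_rot: [-1.571, -0.0, -1.836]
force: [-0.4, -0.7, -3.5]
grip_width: 0.0462
t 42.4 [ 0.6114 -0.1002  0.2269] yaw -105.2 rp [-1.571 -0.   ] F [-0.4 -0.7 -3.5] w 0.0462
x -0.0007 y 0.1424 z 0.0015 spin -0.1
time_s: 43.35
ee_pos: [0.6124, -0.099, 0.0873]
eef_rot: [-1.569, 0.0, -1.834]
force: [0.6, 0.4, -3.8]
grip_width: 0.0457
t 43.4 [ 0.6124 -0.099   0.0873] yaw -105.1 rp [-1.569  0.   ] F [ 0.6  0.4 -3.8] w 0.0457
x 0.0007 y 0.0032 z 0.0008 spin 0.0
```

```bash
python3 -m handwheel '[{"x":0,"y":0.001,"z":0,"fingers":-1,"spin":0},{"x":0.0005,"y":0.002,"z":0.0005,"fingers":-1,"spin":0},{"x":0.0005,"y":0.003,"z":0.0005,"fingers":-1,"spin":0},{"x":0.0005,"y":0.003,"z":0.0005,"fingers":0.3,"spin":0},{"x":0.0005,"y":0.003,"z":0.0005,"fingers":1,"spin":0},{"x":0.0005,"y":0.003,"z":0.0005,"fingers":1,"spin":0},{"x":0.0005,"y":0.003,"z":0.0005,"fingers":1,"spin":0},{"x":0,"y":-0.02,"z":0,"fingers":1,"spin":0},{"x":0,"y":-0.06,"z":0,"fingers":1,"spin":0},{"x":0,"y":-0.11,"z":0,"fingers":1,"spin":0}]' 25
python3 -c "
from h import *
d([(.4178,-.3045,.205,-83.3),(.4178,-.3045,.063,-83.3)])"
```

```text
time_s: 44.35
ee_pos: [0.6111, -0.0987, 0.196]
eef_rot: [-1.574, -0.0, -1.834]
force: [1.5, -0.1, -0.4]
grip_width: 0.0936
t 44.4 [ 0.6111 -0.0987  0.196 ] yaw -105.1 rp [-1.574 -0.   ] F [ 1.5 -0.1 -0.4] w 0.0936
x 0.2490 y -0.0090 z -0.1331 spin -21.8
x 0.0000 y 0.1420 z 0.0000 spin 0.0
```

```bash
python3 -m handwheel '[{"x":0.02,"y":-0.009,"z":-0.011,"fingers":1,"spin":-4},{"x":0.055,"y":-0.009,"z":-0.029,"fingers":1,"spin":-10},{"x":0.095,"y":-0.009,"z":-0.051,"fingers":1,"spin":-16},{"x":0.135,"y":-0.009,"z":-0.072,"fingers":1,"spin":-21.8},{"x":0.17,"y":-0.009,"z":-0.091,"fingers":1,"spin":-21.8},{"x":0.205,"y":-0.009,"z":-0.11,"fingers":1,"spin":-21.8},{"x":0.235,"y":-0.009,"z":-0.126,"fingers":1,"spin":-21.8},{"x":0.249,"y":-0.009,"z":-0.1331,"fingers":1,"spin":-21.8},{"x":0.249,"y":-0.009,"z":-0.1331,"fingers":1,"spin":-21.8},{"x":0.249,"y":-0.009,"z":-0.1331,"fingers":1,"spin":-21.8}]' 25
python3 -c "
from h import *
d([(.4178,-.3045,.063,-83.3)])"
```

```text
time_s: 45.35
ee_pos: [0.4188, -0.3045, 0.2053]
eef_rot: [-1.57, -0.0, -1.454]
force: [0.5, -0.6, 0.6]
grip_width: 0.0937
t 45.4 [ 0.4188 -0.3045  0.2053] yaw -83.3 rp [-1.57 -0.  ] F [ 0.5 -0.6  0.6] w 0.0937
x -0.0001 y 0.1423 z -0.0010 spin -0.0
```

```bash
python3 -m handwheel '[{"x":0,"y":0.03,"z":-0.0005,"fingers":1,"spin":0},{"x":0,"y":0.07,"z":-0.001,"fingers":1,"spin":0},{"x":0,"y":0.11,"z":-0.001,"fingers":1,"spin":0},{"x":0,"y":0.135,"z":-0.001,"fingers":1,"spin":0},{"x":0,"y":0.142,"z":-0.001,"fingers":1,"spin":0},{"x":0,"y":0.142,"z":-0.001,"fingers":-1,"spin":0},{"x":0,"y":0.142,"z":-0.001,"fingers":-1,"spin":0},{"x":0,"y":0.142,"z":-0.001,"fingers":-1,"spin":0},{"x":0,"y":0.142,"z":-0.001,"fingers":-1,"spin":0},{"x":0,"y":0.142,"z":-0.001,"fingers":-1,"spin":0}]' 25
python3 -m handwheel '[{"x":0,"y":0,"z":0,"fingers":-1,"spin":0},{"x":0,"y":0,"z":0,"fingers":-1,"spin":0},{"x":0,"y":0,"z":0,"fingers":-1,"spin":0},{"x":0,"y":-0.01,"z":0,"fingers":-1,"spin":0},{"x":0,"y":-0.04,"z":0,"fingers":-1,"spin":0},{"x":0,"y":-0.08,"z":0,"fingers":-1,"spin":0},{"x":0,"y":-0.12,"z":0,"fingers":-1,"spin":0},{"x":0,"y":-0.145,"z":0,"fingers":-1,"spin":0},{"x":0,"y":-0.145,"z":0,"fingers":-1,"spin":0},{"x":0,"y":-0.145,"z":0,"fingers":-1,"spin":0}]' 25
python3 -c "
from h import *
d([(.5558,-.014,.208,-98.6),(.5558,-.014,.069,-98.6)])"
```

```text
time_s: 46.35
ee_pos: [0.4178, -0.305, 0.0638]
eef_rot: [-1.57, -0.001, -1.454]
force: [0.3, 0.2, 0.7]
grip_width: 0.0575
time_s: 47.35
ee_pos: [0.4173, -0.3046, 0.2075]
eef_rot: [-1.571, 0.0, -1.454]
force: [0.5, 0.7, -2.9]
grip_width: 0.0557
t 47.4 [ 0.4173 -0.3046  0.2075] yaw -83.3 rp [-1.571  0.   ] F [ 0.5  0.7 -2.9] w 0.0557
x -0.2724 y -0.0005 z 0.1715 spin 15.3
x -0.0000 y 0.1390 z 0.0000 spin 0.0
```

```bash
python3 -m handwheel '[{"x":-0.02,"y":0,"z":0.0126,"fingers":-1,"spin":3},{"x":-0.055,"y":0,"z":0.0346,"fingers":-1,"spin":8},{"x":-0.095,"y":0,"z":0.06,"fingers":-1,"spin":13},{"x":-0.135,"y":0,"z":0.085,"fingers":-1,"spin":15.3},{"x":-0.175,"y":0,"z":0.11,"fingers":-1,"spin":15.3},{"x":-0.21,"y":0,"z":0.132,"fingers":-1,"spin":15.3},{"x":-0.245,"y":0,"z":0.154,"fingers":-1,"spin":15.3},{"x":-0.265,"y":0,"z":0.167,"fingers":-1,"spin":15.3},{"x":-0.2724,"y":0,"z":0.1715,"fingers":-1,"spin":15.3},{"x":-0.2724,"y":0,"z":0.1715,"fingers":-1,"spin":15.3}]' 25
python3 -m handwheel '[{"x":0,"y":0,"z":0,"fingers":-1,"spin":0},{"x":0,"y":0.025,"z":0,"fingers":-1,"spin":0},{"x":0,"y":0.06,"z":0,"fingers":-1,"spin":0},{"x":0,"y":0.095,"z":0,"fingers":-1,"spin":0},{"x":0,"y":0.12,"z":0,"fingers":-1,"spin":0},{"x":0,"y":0.13,"z":0,"fingers":-1,"spin":0},{"x":0,"y":0.135,"z":0,"fingers":-1,"spin":0},{"x":0,"y":0.137,"z":0,"fingers":-1,"spin":0},{"x":0,"y":0.137,"z":0,"fingers":-1,"spin":0},{"x":0,"y":0.137,"z":0,"fingers":-1,"spin":0}]' 25
python3 -c "
from h import *
d([(.5557,-.014,.0698,-98.6)])"
```

```text
time_s: 48.35
ee_pos: [0.5557, -0.0137, 0.2064]
eef_rot: [-1.574, -0.0, -1.72]
force: [-1.2, 0.1, -3.5]
grip_width: 0.0557
time_s: 49.35
ee_pos: [0.5566, -0.0143, 0.0722]
eef_rot: [-1.569, 0.0, -1.721]
force: [0.5, -0.5, -2.3]
grip_width: 0.056
t 49.4 [ 0.5566 -0.0143  0.0722] yaw -98.6 rp [-1.569  0.   ] F [ 0.5 -0.5 -2.3] w 0.0560
x -0.0002 y 0.0024 z -0.0009 spin 0.0
```

Release, lift, then retreat back toward the robot's right so the top camera is clear.

```bash
python3 -m handwheel '[{"x":0,"y":0.001,"z":0,"fingers":-1,"spin":0},{"x":0,"y":0.002,"z":-0.0005,"fingers":-1,"spin":0},{"x":0,"y":0.0025,"z":-0.0005,"fingers":-1,"spin":0},{"x":0,"y":0.0025,"z":-0.0005,"fingers":0.5,"spin":0},{"x":0,"y":0.0025,"z":-0.0005,"fingers":1,"spin":0},{"x":0,"y":0.0025,"z":-0.0005,"fingers":1,"spin":0},{"x":0,"y":0.0025,"z":-0.0005,"fingers":1,"spin":0},{"x":0,"y":-0.02,"z":0,"fingers":1,"spin":0},{"x":0,"y":-0.06,"z":0,"fingers":1,"spin":0},{"x":0,"y":-0.1,"z":0,"fingers":1,"spin":0}]' 25
python3 -m handwheel '[{"x":0,"y":-0.04,"z":0,"fingers":1,"spin":0},{"x":0,"y":-0.06,"z":0,"fingers":1,"spin":0},{"x":0.04,"y":-0.06,"z":-0.01,"fingers":1,"spin":0},{"x":0.08,"y":-0.06,"z":-0.02,"fingers":1,"spin":0},{"x":0.12,"y":-0.06,"z":-0.04,"fingers":1,"spin":0},{"x":0.16,"y":-0.06,"z":-0.06,"fingers":1,"spin":0},{"x":0.2,"y":-0.06,"z":-0.08,"fingers":1,"spin":0},{"x":0.24,"y":-0.06,"z":-0.1,"fingers":1,"spin":0},{"x":0.28,"y":-0.06,"z":-0.12,"fingers":1,"spin":0},{"x":0.32,"y":-0.06,"z":-0.14,"fingers":1,"spin":0}]' 25
python3 -m handwheel '[{"x":0.04,"y":0,"z":-0.03,"fingers":1,"spin":0},{"x":0.06,"y":0,"z":-0.05,"fingers":1,"spin":0},{"x":0.08,"y":0,"z":-0.05,"fingers":1,"spin":0},{"x":0.08,"y":0,"z":-0.05,"fingers":1,"spin":0},{"x":0.08,"y":0,"z":-0.05,"fingers":1,"spin":0},{"x":0.08,"y":0,"z":-0.05,"fingers":1,"spin":0},{"x":0.08,"y":0,"z":-0.05,"fingers":1,"spin":0},{"x":0.08,"y":0,"z":-0.05,"fingers":1,"spin":0},{"x":0.08,"y":0,"z":-0.05,"fingers":1,"spin":0},{"x":0.08,"y":0,"z":-0.05,"fingers":1,"spin":0}]' 25
python3 - <<'E'
from h import *
d([])
im,dep,c=snap('top','t2.png'); P=cloud(c,dep)
def stat(name,box,lo,hi):
    u0,v0,u1,v1=box; m=np.zeros((480,640),bool); m[v0:v1,u0:u1]=1
    m&=(P[...,2]>lo)&(P[...,2]<hi)
    q=P[m][:,:2]; r=cv2.minAreaRect((q*1000).astype(np.float32)); cc=cv2.minEnclosingCircle((q*1000).astype(np.float32))
    print(name,m.sum(),'z',np.median(P[m][:,2]).round(4),'rect',np.round(r[0],1),np.round(r[1],1),round(r[2],1),'circ',np.round(cc[0],1),round(cc[1],1))
stat('tin',(275,160,322,215),.095,.125)
stat('bcap',(310,205,350,250),.115,.145)
stat('can',(350,170,395,225),.098,.112)
stat('cup',(300,290,340,335),.06,.1)
stat('castbase',(158,228,207,262),.0335,.0385)
E
```

```text
time_s: 50.35
ee_pos: [0.5557, -0.0142, 0.172]
eef_rot: [-1.572, -0.0, -1.721]
force: [-0.0, 1.1, -0.1]
grip_width: 0.0938
time_s: 51.35
ee_pos: [0.3685, -0.3109, 0.2313]
eef_rot: [-1.571, -0.0, -1.721]
force: [0.5, -0.0, -0.0]
grip_width: 0.094
time_s: 52.35
ee_pos: [0.3086, -0.3812, 0.2312]
eef_rot: [-1.571, -0.0, -1.72]
force: [-0.6, -0.5, -0.4]
grip_width: 0.0942
t 52.4 [ 0.3086 -0.3812  0.2312] yaw -98.6 rp [-1.571 -0.   ] F [-0.6 -0.5 -0.4] w 0.0942
tin 815 z 0.1074 rect [629.7  43.8] [60.6 59.8] 1.0 circ [630.6  42.6] 31.2
bcap 233 z 0.1295 rect [555.3 -13.3] [29.8 29.8] 0.6 circ [555.7 -13.3] 15.8
can 582 z 0.1053 rect [611.7 -99.3] [46.1 58.8] 74.7 circ [611.1 -99.2] 35.3
cup 155 z 0.0776 rect [388.3   1.6] [52.3 50.4] 0.8 circ [388.1   1.6] 26.7
castbase 287 z 0.0362 rect [530.5 300.3] [51.9 57.8] 11.6 circ [534.5 302.9] 33.7
```

View pics/t2.png

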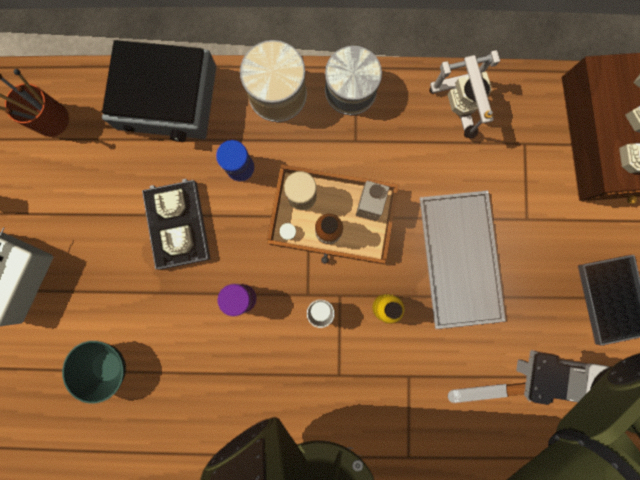

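The top view shows the containers back in place: tin (300,189), bottle (329,228), can (374,200). The cast is in the case at (176,240) and the cup is unmoved at (320,313). The containers are within 3 mm of where they started, and the cast's base top is at 36 mm, which is home. I'll hand in.

```bash
python3 -c "
from h import *
print(workorder.hand_in(), get_obs()['time_s'])"
```

```text
the job is handed in; nothing more can be done
the job is handed in; nothing more can be done
```

The job is done and handed in at about 53 s of the 144 s allowed; no verdict is reported. The bottle, can and tin went to the steel tray, the cast was pressed into the foam cutout, and each container went back to its starting spot.

What the last checks showed:
- **Containers:** from the top camera, the tin is about 3 mm from its start, the can under 1 mm and the bottle under 1 mm. Their top heights match those at the start, so they stand upright.
- **Cast:** its centre is within about 1 mm of the cutout's centre and in line to about 0.3°. The wrist camera put the base top at 37 mm and the top camera at 36 mm (home is 36 mm), so by the worse reading it is about 1 mm above the cutout floor, against a limit of 3.5 mm.
- **Measuring cup:** it did not move measurably.
- **Robot:** the arm is clear of everything with the gripper open.

No check failed. The only disagreement was the 1 mm between the two cameras on the cast height. Pressing the cast home also showed about 7 N of sideways force (16 N of push), and the cast sat centred after release.

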